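Change over the lazy Susan on the coffee bar

ROBOT

A 6-joint arm with a two-finger parallel gripper is mounted at the origin on the work surface. World frame = base frame: x ahead of the robot, y to its left, z up, the work surface at z = 0. Lengths are in m, angles in degrees, forces in N, time in s.
With the tool pointing down it reaches from about 0.4 to 0.825 m from the base axis. Payload 7 kg.
Tool frame: the origin (TCP) lies on the centre line of the jaws, within the pads' length; the fingertips stand 22 mm ahead of it and the grasp point (between the pads) lies 3 mm ahead of it (ctrl.finger_overhang is the distance from the TCP to the fingertips, in m); z points along the fingers, y is the line along which they close (so a half turn about z gives the same grasp; the last joint's range is limited). The gripper opens to 88 mm and grips with 3 to 60 N. Pads are 19 mm wide; open, the fingers measure 130 mm over their backs; the gripper's body (78 mm by 193 mm) begins 47 mm behind the grasp point.
Start: joints at [-58.837, 20.546, 0.682, 0, -70.136, -16.507], TCP at [0.171, -0.653, 0.249] pointing down, gripper open.
Joint ranges: [-176.03, 176.03], [-82.01, 121.73], [-58.28, 71.71], [-173.87, 95.51], [-174.79, -0.11], [-173.66, 173.66]. Speed limits (degrees/s): [136.94, 136.94, 172.46, 180, 180, 180].

INTERFACE

Orientations are given as [roll, pitch, yaw] about the fixed x, y, z axes, in that order (R = Rz(yaw) Ry(pitch) Rx(roll)).
In Python, from plant import ctrl gives the robot as it stands. The module is installed in compiled form; this text tells all that it offers.
- The arm moves only by the shell command python3 -m creep 'ROWS'. ROWS is JSON, a list of rows, each an object with "grip": the closure, from 0 (fully open) to 1 (shut); "delta_pos": the shift along the tool's x, y, z scaled (see below), a list of three; "rotation": the turn, a rotation vector about the tool's x, y, z scaled (see below), a list of three. A call has 1 to 5 rows; each row is the pose to reach, as a shift and turn from the pose commanded when the call began, along the tool's axes at that moment; what a row does not reach only later rows make up. The controller multiplies each number of a shift by 10 cm and each number of a turn by pi/2 rad. A row lasts 1/10 s, in which the tool goes at most 50 mm and 8.59 degrees, less where a joint would pass 70% of its speed; a pose out of reach is approached as far as the arm can. A call with a number of a shift or a turn outside -1 to 1 is refused whole. A call with a gripper value outside its range is refused whole. The fingers move at their own pace and stop on an object; the grip force is fixed at half the most. Time passes only in rows, so rows that repeat a pose let the fingers close. It gives the time, the measured TCP pose, the force, the opening and the grip force at its end, in the units of the state.
- ctrl.get_obs(): the state, without advancing time (a new reading comes with each control period).
- ctrl.snapshot(name): name is "scene" or "top" or "wrist"; returns a dict with "color" (384x512x3 uint8, red, green, blue), "intrinsics" (3x3 intrinsics, pixels), "R" (3x3) and "t" (3): a world point X has camera coordinates R X + t. Camera axes: x right, y down, z forward; pixel columns grow to the right and rows downward; lengths in m; the calibration is good to about 2 mm. A picture is of the moment at which its call begins. There is no depth.
- ctrl.close_job(): hands the job in; it is judged then, once.
The state is a dict: "clock": time; "joint_pos": joint angles; "qvel": joint speeds; "tau": joint torques, N m; "tool_pos": TCP position; "orientation": TCP orientation; "force": force on the tool from outside, world axes, zero at the start; "moment": the same for the moment, N m; "opening": finger opening in m; "gripper_force": force on a finger pad.
Only numpy, scipy, OpenCV 4.12 (cv2) and the standard library are available. Lean on these libraries where they do the work, as an engineer would, in place of code of your own. Each camera call takes 0.05 s, during which the arm holds its last target. There are 200 camera calls.

TASK

Change over the display on the lazy Susan. First lift the slim tins (three or four) off it and stand each upright in its own slot of the wooden rack, fully down; then stack the box tins (two or three) in one square column on the middle of the disc, the largest at the bottom and the smallest on top, centred on one another with their long sides parallel. Do not let a slim tin topple, and leave the pitcher, mug and jar where they are.

Things in the scene. Friction and masses are not known exactly. Their poses are not given: they have to be found in the camera images.
- slim1: slim upright metal tin with a paper band, 26 (its x) by 64 (its y) by 110 mm tall, about 0.16 kg; origin at the centre of its underside, z up; starts standing on the turntable disc; may be absent
- slim2: slim upright metal tin with a paper band, 26 (its x) by 64 (its y) by 110 mm tall, about 0.16 kg; origin at the centre of its underside, z up; starts standing on the turntable disc; may be absent
- slim3: slim upright metal tin with a paper band, 26 (its x) by 64 (its y) by 110 mm tall, about 0.16 kg; origin at the centre of its underside, z up; starts standing on the turntable disc; may be absent
- slim4: slim upright metal tin with a paper band, 26 (its x) by 64 (its y) by 110 mm tall, about 0.16 kg; origin at the centre of its underside, z up; starts standing on the turntable disc; may be absent
- rack: dark wooden block, fixed, 145 (x) by 180 (y) by 50 mm tall, with four slots open upwards, two by two; origin at the centre of its underside. Each slot is 31 mm along the rack's x by 69 mm along its y and 40 mm deep (its floor is 10 mm above the counter), edges chamfered 3 mm. Slot centres are 80 mm apart along x and 86 mm along y
- rack_hole0 (a point): centre of a rack slot's mouth, level with the rack's top face, at x -40, y -43 mm in the rack's frame; same axes as the rack
- rack_hole1 (a point): centre of a rack slot's mouth, level with the rack's top face, at x -40, y 43 mm in the rack's frame; same axes as the rack
- rack_hole2 (a point): centre of a rack slot's mouth, level with the rack's top face, at x 40, y -43 mm in the rack's frame; same axes as the rack
- rack_hole3 (a point): centre of a rack slot's mouth, level with the rack's top face, at x 40, y 43 mm in the rack's frame; same axes as the rack
- turntable: foot of the lazy Susan, fixed; origin at the centre of its underside on the counter. It carries a plain wooden disc, 260 mm across, top face 30 mm above the counter, that spins freely about the vertical axis through this origin (almost no friction: it turns when a thing on it is touched off-centre)
- disc_mid (a point): middle of the disc's top face (marked by a small brass dot), 30 mm above the counter
- tin_large: the largest box tin, closed, flat-topped, with a paper band, 68 (its x) by 120 (its y) by 60 mm tall, about 0.36 kg; origin at the centre of its underside, z up; starts flat on the counter
- tin_medium: the medium box tin, closed, flat-topped, with a paper band, 60 (its x) by 100 (its y) by 50 mm tall, about 0.25 kg; origin at the centre of its underside, z up; starts flat on the counter; may be absent
- tin_small: the smallest box tin, closed, flat-topped, with a paper band, 52 (its x) by 80 (its y) by 42 mm tall, about 0.17 kg; origin at the centre of its underside, z up; starts flat on the counter; may be absent
- pitcher: bystander: steel milk pitcher, 84 mm across, 95 mm tall, with a side handle, origin under its centre
- cup: bystander: white mug, 80 mm across, 65 mm tall, with a side handle, origin under its centre
- shaker: bystander: clear jar, 56 mm across, 75 mm tall, origin under its centre

How it is judged (in metres and radians):
On the way, in this order (a step that is already met when the one before it is completed fails the run):
1. every slim tin stands fully down in a slot of the rack (((horizontal distance between slim1 and rack_hole0 below 0.008 m and z of slim1 in the frame of rack_hole0 below -0.034 m and angle between the y axis of slim1 and the y axis of rack, either way round below 0.15 rad and angle between slim1's own z axis and vertical below 0.1 rad) or (horizontal distance between slim1 and rack_hole1 below 0.008 m and z of slim1 in the frame of rack_hole1 below -0.034 m and angle between the y axis of slim1 and the y axis of rack, either way round below 0.15 rad and angle between slim1's own z axis and vertical below 0.1 rad) or (horizontal distance between slim1 and rack_hole2 below 0.008 m and z of slim1 in the frame of rack_hole2 below -0.034 m and angle between the y axis of slim1 and the y axis of rack, either way round below 0.15 rad and angle between slim1's own z axis and vertical below 0.1 rad) or (horizontal distance between slim1 and rack_hole3 below 0.008 m and z of slim1 in the frame of rack_hole3 below -0.034 m and angle between the y axis of slim1 and the y axis of rack, either way round below 0.15 rad and angle between slim1's own z axis and vertical below 0.1 rad)) and ((horizontal distance between slim2 and rack_hole0 below 0.008 m and z of slim2 in the frame of rack_hole0 below -0.034 m and angle between the y axis of slim2 and the y axis of rack, either way round below 0.15 rad and angle between slim2's own z axis and vertical below 0.1 rad) or (horizontal distance between slim2 and rack_hole1 below 0.008 m and z of slim2 in the frame of rack_hole1 below -0.034 m and angle between the y axis of slim2 and the y axis of rack, either way round below 0.15 rad and angle between slim2's own z axis and vertical below 0.1 rad) or (horizontal distance between slim2 and rack_hole2 below 0.008 m and z of slim2 in the frame of rack_hole2 below -0.034 m and angle between the y axis of slim2 and the y axis of rack, either way round below 0.15 rad and angle between slim2's own z axis and vertical below 0.1 rad) or (horizontal distance between slim2 and rack_hole3 below 0.008 m and z of slim2 in the frame of rack_hole3 below -0.034 m and angle between the y axis of slim2 and the y axis of rack, either way round below 0.15 rad and angle between slim2's own z axis and vertical below 0.1 rad)) and ((horizontal distance between slim3 and rack_hole0 below 0.008 m and z of slim3 in the frame of rack_hole0 below -0.034 m and angle between the y axis of slim3 and the y axis of rack, either way round below 0.15 rad and angle between slim3's own z axis and vertical below 0.1 rad) or (horizontal distance between slim3 and rack_hole1 below 0.008 m and z of slim3 in the frame of rack_hole1 below -0.034 m and angle between the y axis of slim3 and the y axis of rack, either way round below 0.15 rad and angle between slim3's own z axis and vertical below 0.1 rad) or (horizontal distance between slim3 and rack_hole2 below 0.008 m and z of slim3 in the frame of rack_hole2 below -0.034 m and angle between the y axis of slim3 and the y axis of rack, either way round below 0.15 rad and angle between slim3's own z axis and vertical below 0.1 rad) or (horizontal distance between slim3 and rack_hole3 below 0.008 m and z of slim3 in the frame of rack_hole3 below -0.034 m and angle between the y axis of slim3 and the y axis of rack, either way round below 0.15 rad and angle between slim3's own z axis and vertical below 0.1 rad)) and ((horizontal distance between slim4 and rack_hole0 below 0.008 m and z of slim4 in the frame of rack_hole0 below -0.034 m and angle between the y axis of slim4 and the y axis of rack, either way round below 0.15 rad and angle between slim4's own z axis and vertical below 0.1 rad) or (horizontal distance between slim4 and rack_hole1 below 0.008 m and z of slim4 in the frame of rack_hole1 below -0.034 m and angle between the y axis of slim4 and the y axis of rack, either way round below 0.15 rad and angle between slim4's own z axis and vertical below 0.1 rad) or (horizontal distance between slim4 and rack_hole2 below 0.008 m and z of slim4 in the frame of rack_hole2 below -0.034 m and angle between the y axis of slim4 and the y axis of rack, either way round below 0.15 rad and angle between slim4's own z axis and vertical below 0.1 rad) or (horizontal distance between slim4 and rack_hole3 below 0.008 m and z of slim4 in the frame of rack_hole3 below -0.034 m and angle between the y axis of slim4 and the y axis of rack, either way round below 0.15 rad and angle between slim4's own z axis and vertical below 0.1 rad))), for 0.3 s.
2. then the largest box tin stands flat on the middle of the disc (horizontal distance between tin_large and disc_mid below 0.02 m and z of tin_large in the frame of disc_mid below 0.006 m and angle between tin_large's own z axis and vertical below 0.1 rad), for 0.3 s.
At the end, for the whole second after the job is handed in: Slim tins upright in rack slots, 34 mm or more deep; box tins at rest on the disc, larger below smaller, flat, within 20 mm of its middle, within 10 mm of one another's centres, long sides parallel within 0.14 rad (all of step 1 and all of step 2 and linear speed of each of tin_large, tin_medium, tin_small below 0.03 m/s and horizontal distance between each of tin_medium, tin_small and disc_mid below 0.02 m and angle between each of tin_medium, tin_small's own z axis and vertical below 0.1 rad and horizontal distance between tin_large and tin_medium below 0.01 m and angle between the y axis of tin_large and the y axis of tin_medium, either way round below 0.14 rad and z of each of tin_medium, tin_small in the frame of tin_large above 0.055 m and horizontal distance between each of tin_medium, tin_large and tin_small below 0.01 m and angle between the y axis of each of tin_medium, tin_large and the y axis of tin_small, either way round below 0.14 rad and z of tin_small in the frame of tin_medium above 0.045 m); the robot touches nothing.
It fails at once if a slim tin topples (leans more than 60 degrees) (angle between any of slim1, slim2, slim3, slim4's own z axis and vertical above 1.05 rad).
It fails at once if the pitcher, mug or jar is moved more than 30 mm or tipped over (distance of any of pitcher, cup, shaker from where it was at the start of the episode above 0.03 m or angle between any of pitcher, cup, shaker's own z axis and vertical above 0.6 rad).
Of slim1, slim2, slim3, slim4 only 3 to 4 are there at a start; the rules pass over those that are not, and their reading is None.
Of tin_medium, tin_small only 1 to 2 are there at a start; the rules pass over those that are not, and their reading is None.
At some moment in a run one of tin_large may be knocked a few centimetres aside while the robot is not near it.
It also fails if it takes over 210 s, if anything falls off the work surface, if the arm or the gripper's body presses on something with over 40 N, if the wrist force passes 120 N, or if a joint passes its speed limit or range.

## Working session

There is one attempt and no reset: what is moved stays moved. The work goes in short steps, Python scripts to look and compute and a shell command to move; the robot and the scene stay as the last step left them, time stands still between calls to the robot, and variables do not carry over. Pictures are saved under pics/ and viewed, at most 18 in all, crops included, and the job is handed in when it is done.

```bash
mkdir -p pics
python3 - <<'E'
from plant import ctrl
import cv2
print(ctrl.get_obs())
for n in("top","scene"):
    s=ctrl.snapshot(n); print(n,s["intrinsics"],s["R"],s["t"])
    cv2.imwrite(f"pics/{n}0.png",cv2.resize(s["color"][:,:,::-1],(800,600),interpolation=cv2.INTER_CUBIC))
E
```

```text
{'clock': 0.0, 'joint_pos': array([-5.88388635e+01,  2.05910082e+01,  6.34853433e-01, -2.08250948e-02,
       -7.01355613e+01, -1.65056974e+01]), 'qvel': array([ 0.00586899,  0.07265355, -0.10124402, -0.02895716,  0.02854921,
        0.04814518]), 'tau': array([ 2.91819691e-03, -5.82720423e+01,  2.93063146e+01,  6.99763834e+00,
        6.72334674e-03, -1.74332413e-04]), 'tool_pos': array([ 0.17063584, -0.65261601,  0.24763346]), 'orientation': array([ 1.79906501e+02, -7.28985480e-03, -1.65351647e+02]), 'force': array([ 0.35080337, -0.92097027, -0.50530458]), 'moment': array([-0.01752618,  0.01248398, -0.02081864]), 'gripper_force': 0.0, 'opening': 0.08804415778071467}
top [[492.19556069   0.         250.60405857]
 [  0.         492.19556069 197.6888863 ]
 [  0.           0.           1.        ]] [[-0.01091761 -0.99990379 -0.00855689]
 [-0.99860401  0.0113449  -0.05158811]
 [ 0.05168022  0.00798173 -0.99863179]] [0.02215706 0.59106664 1.48341534]
scene [[469.13509664   0.         259.46645481]
 [  0.         469.13509664 193.55400784]
 [  0.           0.           1.        ]] [[-0.53718474  0.84334199 -0.01438192]
 [ 0.60067727  0.37053282 -0.70844353]
 [-0.59213121 -0.38920395 -0.70562095]] [ 0.31939856 -0.33673565  1.99891916]
```

View pics/top0.png

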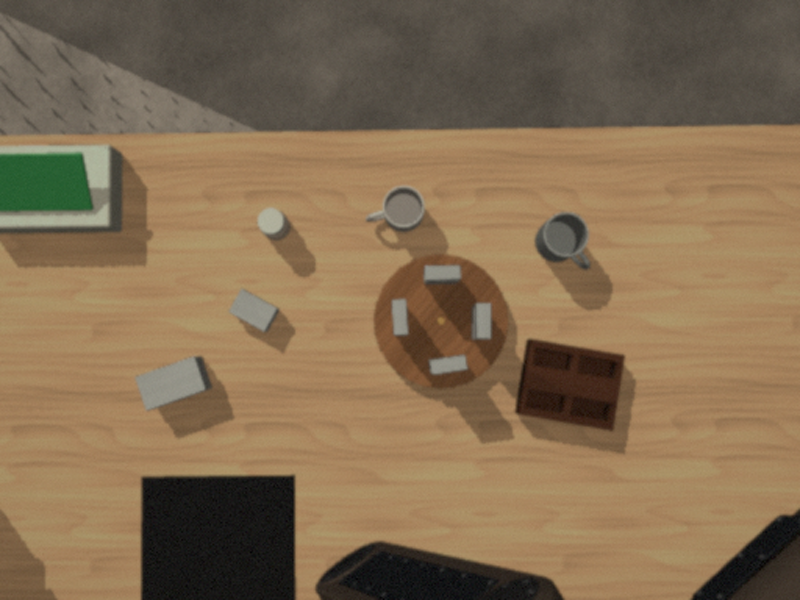

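View pics/scene0.png

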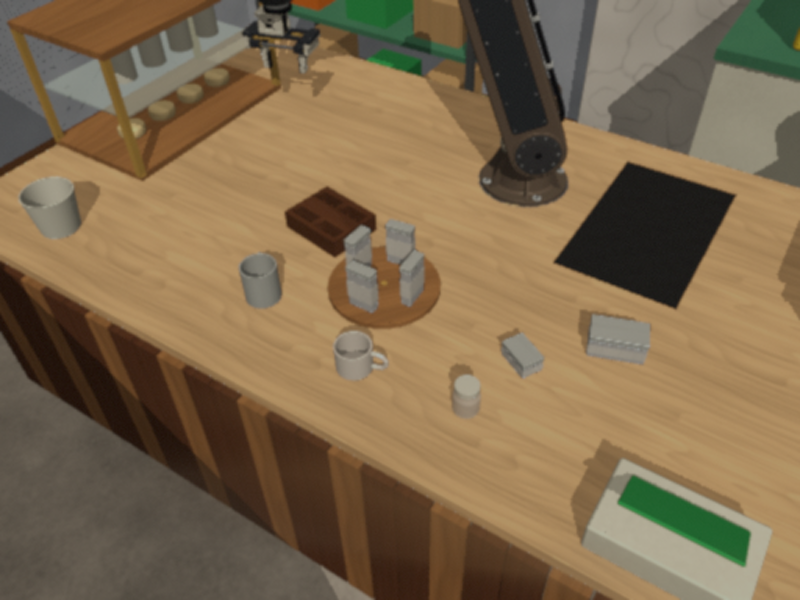

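The overview shows four slim tins on the disc (centre ~441,321), the rack at ~(571,384), the large tin at ~(173,383) and one smaller tin at ~(254,310). I'll take enlarged crops next.

```bash
cat > h.py <<'E'
from plant import ctrl
import cv2, numpy as np
def w(s,u,v,z):
    K,R,t=s["intrinsics"],np.array(s["R"]),np.array(s["t"])
    d=R.T@np.linalg.solve(K,[u,v,1.]); c=-R.T@t
    return (c+d*(z-c[2])/d[2])
def proj(s,P):
    p=s["intrinsics"]@(np.array(s["R"])@np.array(P)+np.array(s["t"])); return p[:2]/p[2]
def crop(s,x,y,wd,ht,k,name):
    cv2.imwrite("pics/"+name,cv2.resize(s["color"][y:y+ht,x:x+wd,::-1],None,fx=k,fy=k,interpolation=cv2.INTER_CUBIC))
E
python3 - <<'E'
from h import *
s=ctrl.snapshot("top")
crop(s,232,155,180,125,4.4,"c1.png")
crop(s,80,125,110,145,4,"c2.png")
E
```

```text
(no output)
```

View pics/c1.png

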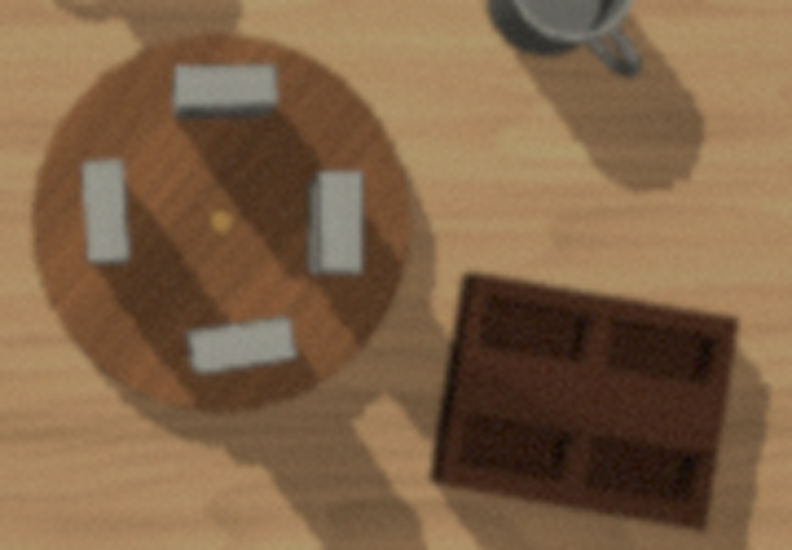

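View pics/c2.png

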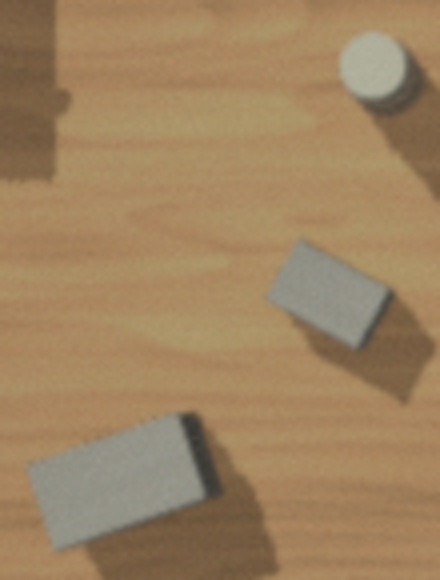

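```bash
cat > m.py <<'E'
from h import *
def rect(s,pts,k,ox,oy,z):
    P=np.array([w(s,(x+.5)/k-.5+ox,(y+.5)/k-.5+oy,z)[:2] for x,y in pts])
    e=[np.linalg.norm(P[i]-P[(i+1)%4])*1e3 for i in range(4)]
    a=(P[0]-P[3])+(P[1]-P[2]); b=(P[1]-P[0])+(P[2]-P[3])
    l=a if np.hypot(*a)>np.hypot(*b) else b
    return P.mean(0).round(4), np.round(e,0), round(np.degrees(np.arctan2(l[1],l[0]))%180,1)
E
python3 - <<'E'
from m import *
s=ctrl.snapshot("top")
for n,p,z in [("A",[(175,66),(277,64),(277,107),(174,110)],.14),("B",[(83,161),(122,159),(128,262),(88,264)],.14),("C",[(320,171),(361,171),(362,272),(318,272)],.14),("D",[(188,332),(291,318),(296,358),(195,374)],.14),("rack",[(476,277),(738,319),(706,530),(447,484)],.05)]:
    print(n,rect(s,p,4.4,232,155,z))
print("mid",w(s,222/4.4-.4+232,222/4.4-.4+155,.03), "edges",[w(s,x/4.4-.4+232,y/4.4-.4+155,.03)[:2].round(3) for x,y in[(33,222),(409,222),(222,34),(222,411)]])
print("L",rect(s,[(26,465),(180,414),(207,497),(57,551)],4,80,125,.06))
for z in(.042,.05):print("S",rect(s,[(302,238),(392,289),(360,348),(265,296)],4,80,125,z))
for n,x,y in[("cup",403/1.5625,209/1.5625),("pit",565/1.5625,235/1.5625)]: print(n,w(s,x,y,.08))
E
```

```text
A (array([ 0.6492, -0.0765]), array([65., 27., 65., 28.]), np.float64(90.7))
B (array([0.5708, 0.001 ]), array([25., 65., 25., 65.]), np.float64(2.4))
C (array([ 0.5627, -0.1478]), array([26., 64., 28., 64.]), np.float64(178.7))
D (array([ 0.485 , -0.0847]), array([66., 25., 65., 27.]), np.float64(97.7))
rack (array([ 0.4426, -0.3242]), array([178., 143., 175., 140.]), np.float64(79.8))
mid [ 0.56723444 -0.07900644  0.03      ] edges [array([0.569, 0.05 ]), array([ 0.566, -0.207]), array([ 0.697, -0.081]), array([ 0.438, -0.077])]
L (array([0.454, 0.434]), array([119.,  64., 117.,  67.]), np.float64(108.4))
S (array([0.5926, 0.2806]), array([78., 50., 82., 51.]), np.float64(60.4))
S (array([0.5921, 0.2791]), array([78., 50., 81., 51.]), np.float64(60.4))
cup [ 0.77541944 -0.00845052  0.08      ]
pit [ 0.72261886 -0.31082046  0.08      ]
```

```bash
cat > go.py <<'E'
import sys
from h import *
from scipy.spatial.transform import Rotation as Ro
x,y,z,yaw=map(float,sys.argv[1:5]); o=ctrl.get_obs()
R=Ro.from_euler("xyz",o["orientation"],degrees=True); T=Ro.from_euler("xyz",[180,0,yaw],degrees=True)
print("clock %.1f pos"%o["clock"],o["tool_pos"].round(4),"rpy",o["orientation"].round(2),"F",o["force"].round(1),"open %.4f"%o["opening"])
print("shift/0.1",(R.inv().apply(np.array([x,y,z])-o["tool_pos"])*10).round(3),"rot/(pi/2)",((R.inv()*T).as_rotvec()/(np.pi/2)).round(3))
E
python3 -m creep '[{"grip":0,"delta_pos":[-0.9,0.94,0],"rotation":[0,0,-0.46]},{"grip":0,"delta_pos":[-0.9,0.94,0],"rotation":[0,0,-0.46]},{"grip":0,"delta_pos":[-0.9,0.94,0],"rotation":[0,0,-0.46]},{"grip":0,"delta_pos":[-0.9,0.94,0],"rotation":[0,0,-0.46]},{"grip":0,"delta_pos":[-0.9,0.94,0],"rotation":[0,0,-0.46]}]'
python3 go.py .485 -.0847 .22 -82.3
```

```text
clock: 0.7
tool_pos: [0.2348, -0.5384, 0.249]
orientation: [-180.0, -0.0, -123.5]
force: [0.4, -0.8, -0.5]
opening: 0.0875
gripper_force: 0.0
clock 0.7 pos [ 0.2348 -0.5384  0.249 ] rpy [-179.96   -0.   -123.49] F [ 0.4 -0.8 -0.5] open 0.0875
shift/0.1 [-5.164  0.416  0.289] rot/(pi/2) [-0.    -0.    -0.458]
```

```bash
python3 -m creep '[{"grip":0,"delta_pos":[-1,0.08,0],"rotation":[0,0,-0.458]},{"grip":0,"delta_pos":[-1,0.08,0],"rotation":[0,0,-0.458]},{"grip":0,"delta_pos":[-1,0.08,0],"rotation":[0,0,-0.458]},{"grip":0,"delta_pos":[-1,0.08,0],"rotation":[0,0,-0.458]},{"grip":0,"delta_pos":[-1,0.08,0],"rotation":[0,0,-0.458]}]' >/dev/null
python3 go.py .485 -.0847 .22 -82.3
```

```text
clock 1.2 pos [ 0.2837 -0.4513  0.2487] rpy [-1.7998e+02 -1.0000e-02 -8.2310e+01] F [-0.6  0.3  0.4] open 0.0875
shift/0.1 [-3.363 -2.486  0.287] rot/(pi/2) [-0. -0. -0.]
```

```bash
python3 -m creep '[{"grip":0.3,"delta_pos":[-0.84,-0.62,0.07],"rotation":[0,0,0]},{"grip":0.3,"delta_pos":[-0.84,-0.62,0.07],"rotation":[0,0,0]},{"grip":0.3,"delta_pos":[-0.84,-0.62,0.07],"rotation":[0,0,0]}]' >/dev/null
python3 -m creep '[{"grip":0.3,"delta_pos":[-0.84,-0.62,0.07],"rotation":[0,0,0]},{"grip":0.3,"delta_pos":[-0.84,-0.62,0.07],"rotation":[0,0,0]},{"grip":0.3,"delta_pos":[-0.84,-0.62,0.07],"rotation":[0,0,0]}]' >/dev/null
python3 -m creep '[{"grip":0.3,"delta_pos":[-0.84,-0.62,0.07],"rotation":[0,0,0]},{"grip":0.3,"delta_pos":[-0.84,-0.62,0.07],"rotation":[0,0,0]},{"grip":0.3,"delta_pos":[-0.84,-0.62,0.07],"rotation":[0,0,0]}]' >/dev/null
python3 -m creep '[{"grip":0.3,"delta_pos":[-0.84,-0.62,0.07],"rotation":[0,0,0]},{"grip":0.3,"delta_pos":[-0.84,-0.62,0.07],"rotation":[0,0,0]},{"grip":0.3,"delta_pos":[-0.84,-0.62,0.07],"rotation":[0,0,0]},{"grip":0.3,"delta_pos":[-0.84,-0.62,0.07],"rotation":[0,0,0]}]' >/dev/null
python3 go.py .485 -.0847 .113 -82.3
python3 - <<'E'
from h import *
s=ctrl.snapshot("wrist"); cv2.imwrite("pics/w1.png",s["color"][:,:,::-1])
for dx in(-.013,.013):
  for dy in(-.032,.032):
    a=np.radians(97.7);l=np.array([np.cos(a),np.sin(a)]);n=np.array([-l[1],l[0]])
    print(proj(s,[*(np.array([.485,-.0847])+dx*n+dy*l),.14]).round(0))
print(proj(s,[.5672,-.079,.03]).round(0))
E
```

```text
clock 2.5 pos [ 0.487  -0.0866  0.2202] rpy [ 1.7994e+02 -1.0000e-02 -8.2600e+01] F [-0.2 -0.6 -0.3] open 0.0614
shift/0.1 [-0.021  0.016  1.072] rot/(pi/2) [ 0.001 -0.    -0.003]
[240. 165.]
[242. 244.]
[275. 165.]
[274. 244.]
[184. 171.]
```

View pics/w1.png

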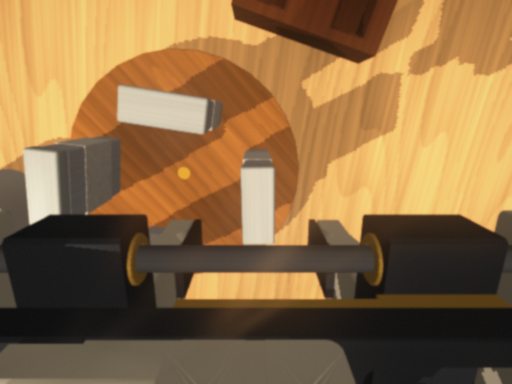

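Wrist view: tin D's top spans (242–274, 166–244) and brass dot at (184,172), both matching the prediction within 2 px. Descend and grip.

```bash
python3 -m creep '[{"grip":0.3,"delta_pos":[-0.02,0.02,0.4],"rotation":[0,0,0]},{"grip":0.3,"delta_pos":[-0.02,0.02,0.7],"rotation":[0,0,0]},{"grip":0.3,"delta_pos":[-0.02,0.02,0.9],"rotation":[0,0,0]},{"grip":0.3,"delta_pos":[-0.02,0.02,0.9],"rotation":[0,0,0]}]' >/dev/null
python3 go.py .485 -.0847 .113 -82.3
python3 -m creep '[{"grip":0.3,"delta_pos":[0,0,0.17],"rotation":[0,0,0]},{"grip":0.3,"delta_pos":[0,0,0.17],"rotation":[0,0,0]},{"grip":0.5,"delta_pos":[0,0,0.17],"rotation":[0,0,0]},{"grip":0.6,"delta_pos":[0,0,0.17],"rotation":[0,0,0]},{"grip":0.65,"delta_pos":[0,0,0.17],"rotation":[0,0,0]}]' >/dev/null
python3 go.py .485 -.0847 .113 -82.3
python3 -m creep '[{"grip":0.7,"delta_pos":[0,0,0],"rotation":[0,0,0]},{"grip":0.75,"delta_pos":[0,0,0],"rotation":[0,0,0]},{"grip":0.8,"delta_pos":[0,0,0],"rotation":[0,0,0]},{"grip":0.9,"delta_pos":[0,0,0],"rotation":[0,0,0]},{"grip":1,"delta_pos":[0,0,0],"rotation":[0,0,0]}]'
python3 go.py .485 -.0847 .113 -82.3
```

```text
clock 3.0 pos [ 0.4819 -0.0872  0.1283] rpy [179.7   -0.   -82.86] F [-0.1  0.   0.2] open 0.0615
shift/0.1 [-0.021 -0.035  0.153] rot/(pi/2) [ 0.003  0.    -0.006]
clock 3.5 pos [ 0.485  -0.0856  0.1146] rpy [-179.9     0.    -82.73] F [-0.2 -0.3 -0.5] open 0.0428
shift/0.1 [-0.008 -0.001  0.016] rot/(pi/2) [-0.001  0.    -0.005]
clock: 3.95
tool_pos: [0.4846, -0.0854, 0.1139]
orientation: [-180.0, -0.0, -82.7]
force: [-0.6, 0.2, 6.2]
opening: 0.0255
gripper_force: 29.8
clock 4.0 pos [ 0.4846 -0.0854  0.1139] rpy [-1.7998e+02 -1.0000e-02 -8.2710e+01] F [-0.6  0.2  6.2] open 0.0255
shift/0.1 [-0.007 -0.005  0.009] rot/(pi/2) [-0.    -0.    -0.005]
```

```bash
python3 -m creep '[{"grip":1,"delta_pos":[0,0,-0.3],"rotation":[0,0,0]},{"grip":1,"delta_pos":[0,0,-0.6],"rotation":[0,0,0]},{"grip":1,"delta_pos":[0,0,-1],"rotation":[0,0,0]},{"grip":1,"delta_pos":[0,0,-1],"rotation":[0,0,0]}]'
python3 -m creep '[{"grip":1,"delta_pos":[0,0,-0.3],"rotation":[0,0,0.1]},{"grip":1,"delta_pos":[0,0,-0.3],"rotation":[0,0,0.192]},{"grip":1,"delta_pos":[0,0,-0.3],"rotation":[0,0,0.192]},{"grip":1,"delta_pos":[0,0,-0.3],"rotation":[0,0,0.192]}]' >/dev/null
python3 go.py .3956 -.3594 .25 -100.2
```

```text
clock: 4.35
tool_pos: [0.4872, -0.0853, 0.2183]
orientation: [-179.5, -0.0, -82.7]
force: [0.9, 0.5, -1.4]
opening: 0.0257
gripper_force: 29.8
clock 4.8 pos [ 0.4838 -0.0854  0.2424] rpy [ 1.799e+02 -1.000e-02 -9.977e+01] F [-0.1 -0.4 -1.9] open 0.0260
shift/0.1 [ 2.85   0.405 -0.075] rot/(pi/2) [ 0.001 -0.     0.005]
```

```bash
python3 -m creep '[{"grip":1,"delta_pos":[0.4,0.06,0],"rotation":[0,0,0]},{"grip":1,"delta_pos":[0.9,0.135,0],"rotation":[0,0,0]},{"grip":1,"delta_pos":[0.9,0.135,0],"rotation":[0,0,0]},{"grip":1,"delta_pos":[0.9,0.135,0],"rotation":[0,0,0]}]'>/dev/null
python3 -m creep '[{"grip":1,"delta_pos":[0.4,0.06,0],"rotation":[0,0,0]},{"grip":1,"delta_pos":[0.6,0.09,0],"rotation":[0,0,0]},{"grip":1,"delta_pos":[0.6,0.09,0],"rotation":[0,0,0]},{"grip":1,"delta_pos":[0.6,0.09,0],"rotation":[0,0,0]}]'>/dev/null
python3 go.py .3956 -.3594 .25 -100.2
python3 - <<'E'
from h import *
s=ctrl.snapshot("wrist"); cv2.imwrite("pics/w2.png",cv2.resize(s["color"][:,:,::-1],(800,600),interpolation=cv2.INTER_CUBIC))
a=np.radians(79.8);y=np.array([np.cos(a),np.sin(a)]);x=np.array([y[1],-y[0]]);c=np.array([.4426,-.3242])
P=lambda u,v:((proj(s,[*(c+u*x+v*y),.05])+.5)*1.5625-.5).round(0)
print("corners",[P(i,j) for i in(-.0725,.0725) for j in(-.09,.09)])
for i in(-.04,.04):
  for j in(-.043,.043): print(i,j,P(i,j),P(i-.0155,j-.0345),P(i+.0155,j+.0345))
E
```

```text
clock 5.5 pos [ 0.4364 -0.2288  0.243 ] rpy [ 1.7995e+02  1.0000e-02 -9.9930e+01] F [-0.   0.3 -2.1] open 0.0258
shift/0.1 [ 1.357  0.176 -0.07 ] rot/(pi/2) [0.001 0.    0.003]
corners [array([480., -16.]), array([467., 266.]), array([248., -17.]), array([268., 265.])]
-0.04 -0.043 [426.  66.] [452.   7.] [402. 122.]
-0.04 0.043 [424. 200.] [447. 149.] [401. 249.]
0.04 -0.043 [304.  66.] [326.   6.] [283. 122.]
0.04 0.043 [310. 200.] [330. 148.] [290. 248.]
```

View pics/w2.png

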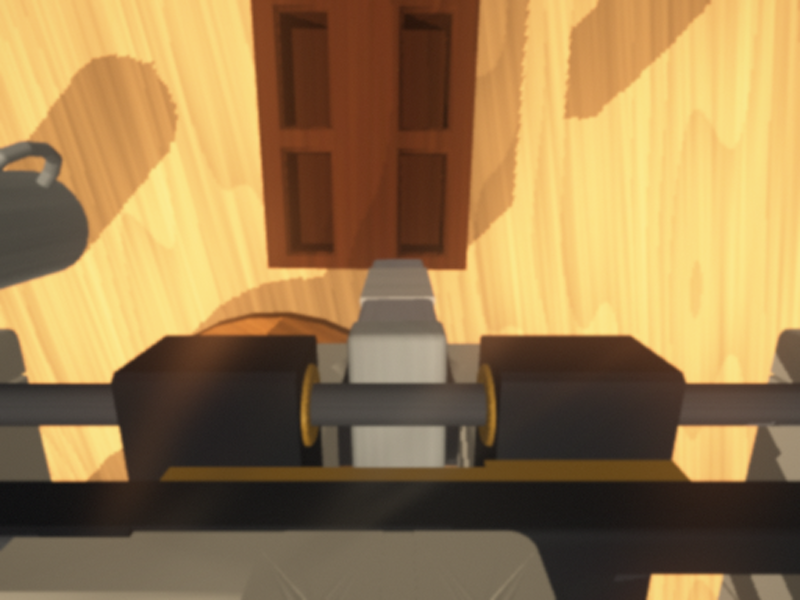

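Rack slots in the wrist view: near pair centred ~(308,201) and (422,201), within ~1 mm of prediction. Proceed to the far slot.

```bash
python3 -m creep '[{"grip":1,"delta_pos":[0.4,0.06,0],"rotation":[0,0,0]},{"grip":1,"delta_pos":[0.7,0.1,0],"rotation":[0,0,0.003]},{"grip":1,"delta_pos":[0.7,0.1,0],"rotation":[0,0,0.003]},{"grip":1,"delta_pos":[0.7,0.1,0],"rotation":[0,0,0.003]}]'>/dev/null
python3 -m creep '[{"grip":1,"delta_pos":[0.4,0.05,0],"rotation":[0,0,0]},{"grip":1,"delta_pos":[0.66,0.076,0.2],"rotation":[0,0,0]},{"grip":1,"delta_pos":[0.66,0.076,0.5],"rotation":[0,0,0]},{"grip":1,"delta_pos":[0.66,0.076,0.7],"rotation":[0,0,0]},{"grip":1,"delta_pos":[0.66,0.076,0.7],"rotation":[0,0,0]}]'>/dev/null
python3 go.py .3961 -.3597 .145 -100.2
```

```text
clock 6.5 pos [ 0.3939 -0.3582  0.1708] rpy [ 1.7971e+02  1.1000e-01 -1.0022e+02] F [-0.2 -0.3 -1.7] open 0.0263
shift/0.1 [ 0.012 -0.025  0.257] rot/(pi/2) [ 0.003  0.001 -0.   ]
```

```bash
python3 -m creep '[{"grip":1,"delta_pos":[0.0,0.0,0.2],"rotation":[0,0,0]},{"grip":1,"delta_pos":[0,0,0.2],"rotation":[0,0,0]},{"grip":1,"delta_pos":[0,0,0.2],"rotation":[0,0,0]},{"grip":1,"delta_pos":[0,0,0.2],"rotation":[0,0,0]}]'>/dev/null
python3 go.py .3961 -.3597 .093 -100.2
```

```text
clock 6.9 pos [ 0.396  -0.3601  0.1551] rpy [-1.7989e+02 -4.0000e-02 -1.0021e+02] F [ 0.5 -1.2 -1.7] open 0.0257
shift/0.1 [-0.004  0.001  0.621] rot/(pi/2) [-0.001 -0.    -0.   ]
```

```bash
python3 -m creep '[{"grip":1,"delta_pos":[0,0,0.1],"rotation":[0,0,0]},{"grip":1,"delta_pos":[0,0,0.2],"rotation":[0,0,0]},{"grip":1,"delta_pos":[0,0,0.3],"rotation":[0,0,0]},{"grip":1,"delta_pos":[0,0,0.4],"rotation":[0,0,0]},{"grip":1,"delta_pos":[0,0,0.4],"rotation":[0,0,0]}]'
python3 -m creep '[{"grip":1,"delta_pos":[0,0,0.08],"rotation":[0,0,0]},{"grip":1,"delta_pos":[0,0,0.14],"rotation":[0,0,0]},{"grip":1,"delta_pos":[0,0,0.19],"rotation":[0,0,0]},{"grip":1,"delta_pos":[0,0,0.19],"rotation":[0,0,0]},{"grip":1,"delta_pos":[0,0,0.19],"rotation":[0,0,0]}]'
python3 go.py .3961 -.3597 .093 -100.2
```

```text
clock: 7.4
tool_pos: [0.3938, -0.3595, 0.1115]
orientation: [179.8, 0.1, -100.3]
force: [-0.2, 0.6, -1.8]
opening: 0.0257
gripper_force: 29.8
clock: 7.9
tool_pos: [0.395, -0.36, 0.0945]
orientation: [180.0, 0.0, -100.3]
force: [0.5, -0.1, -1.8]
opening: 0.026
gripper_force: 29.9
clock 7.9 pos [ 0.395  -0.36    0.0945] rpy [ 179.99    0.   -100.28] F [ 0.5 -0.1 -1.8] open 0.0260
shift/0.1 [-0.005 -0.01   0.015] rot/(pi/2) [ 0.     0.    -0.001]
```

```bash
python3 -m creep '[{"grip":0.8,"delta_pos":[0,0,0.01],"rotation":[0,0,0]},{"grip":0.45,"delta_pos":[0,0,0.01],"rotation":[0,0,0]},{"grip":0.4,"delta_pos":[0,0,0.01],"rotation":[0,0,0]},{"grip":0.4,"delta_pos":[0,0,0.01],"rotation":[0,0,0]}]'
python3 -m creep '[{"grip":0.4,"delta_pos":[0,0,-0.2],"rotation":[0,0,0]},{"grip":0.4,"delta_pos":[0,0,-0.5],"rotation":[0,0,0]},{"grip":0.4,"delta_pos":[0,0,-1],"rotation":[0,0,0]},{"grip":0.4,"delta_pos":[0,0,-1],"rotation":[0,0,0]}]'
cat > det.py <<'E'
from m import *
def det(z=.14,x0=225,y0=150,x1=345,y1=260,amin=60,amax=900):
    s=ctrl.snapshot("top"); h=cv2.cvtColor(s["color"],cv2.COLOR_RGB2HSV)
    k=((h[...,1]<60)&(h[...,2]>120)).astype(np.uint8); m=np.zeros_like(k); m[y0:y1,x0:x1]=k[y0:y1,x0:x1]
    for c in cv2.findContours(m,cv2.RETR_EXTERNAL,cv2.CHAIN_APPROX_NONE)[0]:
        if amin<cv2.contourArea(c)<amax: print(*rect(s,cv2.boxPoints(cv2.minAreaRect(c)),1,0,0,z))
    return s
if __name__=="__main__": det()
E
python3 det.py
python3 go.py .5708 .001 .22 -177.6
```

```text
clock: 8.3
tool_pos: [0.3951, -0.3601, 0.0937]
orientation: [-180.0, -0.0, -100.3]
force: [0.4, -1.1, -0.1]
opening: 0.0441
gripper_force: 0.0
clock: 8.7
tool_pos: [0.3981, -0.3621, 0.2002]
orientation: [-179.4, -0.2, -100.2]
force: [1.3, -0.7, -0.3]
opening: 0.0528
gripper_force: 0.0
[ 0.564  -0.1479] [22. 59. 22. 59.] 179.0
[0.5712 0.0014] [24. 60. 24. 60.] 3.2
[ 0.6502 -0.0753] [64. 22. 64. 22.] 89.3
clock 8.8 pos [ 0.3969 -0.361   0.1972] rpy [-1.7960e+02 -1.2000e-01 -1.0025e+02] F [ 0.3 -0.  -0.1] open 0.0529
shift/0.1 [-3.872 -1.069 -0.229] rot/(pi/2) [-0.005  0.002  0.859]
```

```bash
python3 -m creep '[{"grip":0.3,"delta_pos":[0,0,-0.2],"rotation":[0,0,-0.09]},{"grip":0.3,"delta_pos":[0,0,-0.23],"rotation":[0,0,-0.114]},{"grip":0.3,"delta_pos":[0,0,-0.23],"rotation":[0,0,-0.114]},{"grip":0.3,"delta_pos":[0,0,-0.23],"rotation":[0,0,-0.114]}]'>/dev/null
python3 go.py .6497 -.0759 .22 -90
```

```text
clock 9.2 pos [ 0.3946 -0.3598  0.2157] rpy [ 1.7995e+02  4.0000e-02 -9.0110e+01] F [-0.4  0.3 -0.3] open 0.0612
shift/0.1 [-2.844 -2.546 -0.043] rot/(pi/2) [ 0.001  0.    -0.001]
```

```bash
python3 -m creep '[{"grip":0.3,"delta_pos":[-0.35,-0.32,0],"rotation":[0,0,0]},{"grip":0.3,"delta_pos":[-0.7,-0.63,0],"rotation":[0,0,0]},{"grip":0.3,"delta_pos":[-0.95,-0.85,0],"rotation":[0,0,0]},{"grip":0.3,"delta_pos":[-0.95,-0.85,0],"rotation":[0,0,0]}]'>/dev/null
python3 -m creep '[{"grip":0.3,"delta_pos":[-0.35,-0.32,0],"rotation":[0,0,0]},{"grip":0.3,"delta_pos":[-0.7,-0.63,0],"rotation":[0,0,0]},{"grip":0.3,"delta_pos":[-0.95,-0.85,0],"rotation":[0,0,0]},{"grip":0.3,"delta_pos":[-0.95,-0.85,0],"rotation":[0,0,0]}]'>/dev/null
python3 -m creep '[{"grip":0.3,"delta_pos":[-0.35,-0.32,0],"rotation":[0,0,0]},{"grip":0.3,"delta_pos":[-0.7,-0.63,0],"rotation":[0,0,0]},{"grip":0.3,"delta_pos":[-0.94,-0.84,0],"rotation":[0,0,0]},{"grip":0.3,"delta_pos":[-0.94,-0.84,0],"rotation":[0,0,0]},{"grip":0.3,"delta_pos":[-0.94,-0.84,0],"rotation":[0,0,0]}]'>/dev/null
python3 go.py .6497 -.0759 .113 -90
```

```text
clock 10.4 pos [ 0.6485 -0.0761  0.2152] rpy [ 1.7986e+02 -1.0000e-02 -9.0020e+01] F [-0.7 -0.4  0.6] open 0.0612
shift/0.1 [-0.002 -0.014  1.022] rot/(pi/2) [ 0.002 -0.    -0.   ]
```

```bash
python3 -m creep '[{"grip":0.3,"delta_pos":[0,-0.01,0.3],"rotation":[0,0,0]},{"grip":0.3,"delta_pos":[0,-0.01,0.6],"rotation":[0,0,0]},{"grip":0.3,"delta_pos":[0,-0.01,0.85],"rotation":[0,0,0]},{"grip":0.3,"delta_pos":[0,-0.01,1],"rotation":[0,0,0]},{"grip":0.3,"delta_pos":[0,-0.01,1],"rotation":[0,0,0]}]' >/dev/null
python3 -m creep '[{"grip":0.3,"delta_pos":[0,0,0.02],"rotation":[0,0,0]},{"grip":0.3,"delta_pos":[0,0,0.02],"rotation":[0,0,0]}]' >/dev/null
python3 go.py .6497 -.0759 .113 -90
```

```text
clock 11.2 pos [ 0.6503 -0.0767  0.1156] rpy [-179.92    0.    -90.06] F [-0.4 -1.  -0.4] open 0.0612
shift/0.1 [-0.008  0.006  0.026] rot/(pi/2) [-0.001  0.    -0.001]
```

Close, lift, and turn to the rack heading (−100.2).

```bash
python3 -m creep '[{"grip":0.5,"delta_pos":[0,0,0.02],"rotation":[0,0,0]},{"grip":0.6,"delta_pos":[0,0,0.02],"rotation":[0,0,0]},{"grip":0.65,"delta_pos":[0,0,0.02],"rotation":[0,0,0]},{"grip":0.7,"delta_pos":[0,0,0.02],"rotation":[0,0,0]},{"grip":0.8,"delta_pos":[0,0,0.02],"rotation":[0,0,0]}]' >/dev/null
python3 -m creep '[{"grip":1,"delta_pos":[0,0,0],"rotation":[0,0,0]},{"grip":1,"delta_pos":[0,0,0],"rotation":[0,0,0]},{"grip":1,"delta_pos":[0,0,0],"rotation":[0,0,0]}]'
python3 -m creep '[{"grip":1,"delta_pos":[0,0,-0.3],"rotation":[0,0,0]},{"grip":1,"delta_pos":[0,0,-0.6],"rotation":[0,0,0]},{"grip":1,"delta_pos":[0,0,-1],"rotation":[0,0,0]},{"grip":1,"delta_pos":[0,0,-1],"rotation":[0,0,0]}]' >/dev/null
python3 -m creep '[{"grip":1,"delta_pos":[0,0,-0.35],"rotation":[0,0,0.08]},{"grip":1,"delta_pos":[0,0,-0.45],"rotation":[0,0,0.113]},{"grip":1,"delta_pos":[0,0,-0.45],"rotation":[0,0,0.113]},{"grip":1,"delta_pos":[0,0,-0.45],"rotation":[0,0,0.113]}]'
python3 go.py .475 -.3734 .245 -100.2
```

```text
clock: 11.95
tool_pos: [0.6501, -0.0761, 0.1126]
orientation: [-180.0, -0.0, -90.0]
force: [-0.4, 0.1, 1.6]
opening: 0.0261
gripper_force: 30.0
clock: 12.75
tool_pos: [0.6495, -0.076, 0.2564]
orientation: [179.9, 0.0, -100.1]
force: [-0.1, 0.1, -2.5]
opening: 0.0261
gripper_force: 30.0
clock 12.8 pos [ 0.6495 -0.076   0.2564] rpy [ 1.7993e+02  1.0000e-02 -1.0010e+02] F [-0.1  0.1 -2.5] open 0.0261
shift/0.1 [3.234 1.197 0.115] rot/(pi/2) [0.001 0.    0.001]
```

```bash
python3 -m creep '[{"grip":1,"delta_pos":[0.4,0.15,0],"rotation":[0,0,0]},{"grip":1,"delta_pos":[0.81,0.3,0],"rotation":[0,0,0]},{"grip":1,"delta_pos":[0.81,0.3,0],"rotation":[0,0,0]}]' >/dev/null
python3 -m creep '[{"grip":1,"delta_pos":[0.4,0.15,0],"rotation":[0,0,0]},{"grip":1,"delta_pos":[0.81,0.3,0],"rotation":[0,0,0]},{"grip":1,"delta_pos":[0.81,0.3,0],"rotation":[0,0,0]}]' >/dev/null
python3 -m creep '[{"grip":1,"delta_pos":[0.4,0.15,0],"rotation":[0,0,0]},{"grip":1,"delta_pos":[0.81,0.3,0],"rotation":[0,0,0]},{"grip":1,"delta_pos":[0.81,0.3,0],"rotation":[0,0,0]}]' >/dev/null
python3 -m creep '[{"grip":1,"delta_pos":[0.4,0.15,0],"rotation":[0,0,0]},{"grip":1,"delta_pos":[0.81,0.3,0.3],"rotation":[0,0,0]},{"grip":1,"delta_pos":[0.81,0.3,0.6],"rotation":[0,0,0]},{"grip":1,"delta_pos":[0.81,0.3,0.9],"rotation":[0,0,0]},{"grip":1,"delta_pos":[0.81,0.3,0.95],"rotation":[0,0,0]}]' >/dev/null
python3 -m creep '[{"grip":1,"delta_pos":[0,0,0],"rotation":[0,0,0]},{"grip":1,"delta_pos":[0,0,0],"rotation":[0,0,0]}]'>/dev/null
python3 go.py .475 -.3734 .093 -100.2
```

```text
clock 14.3 pos [ 0.4758 -0.3738  0.1637] rpy [-1.7993e+02 -4.0000e-02 -1.0010e+02] F [-0.2 -0.5 -1.1] open 0.0257
shift/0.1 [-0.003  0.009  0.707] rot/(pi/2) [-0.001 -0.     0.001]
```

```bash
python3 -m creep '[{"grip":1,"delta_pos":[0,0.01,0.1],"rotation":[0,0,0]},{"grip":1,"delta_pos":[0,0.01,0.2],"rotation":[0,0,0]},{"grip":1,"delta_pos":[0,0.01,0.3],"rotation":[0,0,0]},{"grip":1,"delta_pos":[0,0.01,0.4],"rotation":[0,0,0]},{"grip":1,"delta_pos":[0,0.01,0.5],"rotation":[0,0,0]}]'
python3 -m creep '[{"grip":1,"delta_pos":[0,0,0.1],"rotation":[0,0,0]},{"grip":1,"delta_pos":[0,0,0.18],"rotation":[0,0,0]},{"grip":1,"delta_pos":[0,0,0.18],"rotation":[0,0,0]},{"grip":1,"delta_pos":[0,0,0.18],"rotation":[0,0,0]}]'
python3 go.py .475 -.3734 .093 -100.2
```

```text
clock: 14.85
tool_pos: [0.4735, -0.3735, 0.1115]
orientation: [180.0, 0.0, -100.2]
force: [0.0, -0.0, -2.8]
opening: 0.026
gripper_force: 30.0
clock: 15.25
tool_pos: [0.4737, -0.3736, 0.0944]
orientation: [180.0, 0.0, -100.2]
force: [-0.3, 0.0, -2.0]
opening: 0.026
gripper_force: 30.0
clock 15.2 pos [ 0.4737 -0.3736  0.0944] rpy [ 179.98    0.   -100.18] F [-0.3  0.  -2. ] open 0.0260
shift/0.1 [-0.005 -0.013  0.014] rot/(pi/2) [0. 0. 0.]
```

```bash
python3 -m creep '[{"grip":0.8,"delta_pos":[0,0,0.015],"rotation":[0,0,0]},{"grip":0.45,"delta_pos":[0,0,0.015],"rotation":[0,0,0]},{"grip":0.4,"delta_pos":[0,0,0.015],"rotation":[0,0,0]},{"grip":0.4,"delta_pos":[0,0,0.015],"rotation":[0,0,0]}]' >/dev/null
python3 -m creep '[{"grip":0.4,"delta_pos":[0,0,-0.2],"rotation":[0,0,0]},{"grip":0.4,"delta_pos":[0,0,-0.5],"rotation":[0,0,0]},{"grip":0.4,"delta_pos":[0,0,-1],"rotation":[0,0,0]},{"grip":0.4,"delta_pos":[0,0,-1],"rotation":[0,0,0]}]' >/dev/null
python3 det.py
python3 -m creep '[{"grip":0.3,"delta_pos":[-0.5,0,-0.4],"rotation":[0,0,0.43]},{"grip":0.3,"delta_pos":[-0.9,0,-0.4],"rotation":[0,0,0.43]},{"grip":0.3,"delta_pos":[-0.9,0,-0.4],"rotation":[0,0,0.43]},{"grip":0.3,"delta_pos":[-0.9,0,-0.4],"rotation":[0,0,0.43]},{"grip":0.3,"delta_pos":[-0.9,0,-0.4],"rotation":[0,0,0.43]}]' >/dev/null
python3 go.py .5711 .0012 .22 -177.2
```

```text
[ 0.5626 -0.1465] [25. 61. 25. 61.] 179.0
[0.5713 0.0011] [25. 59. 25. 59.] 179.3
clock 16.6 pos [ 0.4895 -0.2842  0.2328] rpy [ 1.7999e+02  1.0000e-02 -1.3915e+02] F [ 0.1 -0.1 -0.3] open 0.0614
shift/0.1 [-2.484  1.626  0.128] rot/(pi/2) [0.    0.    0.423]
```

```bash
python3 -m creep '[{"grip":0.3,"delta_pos":[-0.4,0.26,0],"rotation":[0,0,0.43]},{"grip":0.3,"delta_pos":[-0.8,0.53,0],"rotation":[0,0,0.43]},{"grip":0.3,"delta_pos":[-0.83,0.54,0],"rotation":[0,0,0.43]},{"grip":0.3,"delta_pos":[-0.83,0.54,0],"rotation":[0,0,0.43]},{"grip":0.3,"delta_pos":[-0.83,0.54,0],"rotation":[0,0,0.43]}]' >/dev/null
python3 go.py .5711 .0012 .22 -178
```

```text
clock 17.1 pos [ 0.5165 -0.1889  0.2324] rpy [ 1.7998e+02 -4.0000e-02 -1.7785e+02] F [-0.4  0.2  0.4] open 0.0614
shift/0.1 [-0.617  1.88   0.124] rot/(pi/2) [ 0.    -0.     0.002]
```

```bash
python3 -m creep '[{"grip":0.3,"delta_pos":[-0.15,0.4,0],"rotation":[0,0,0]},{"grip":0.3,"delta_pos":[-0.3,0.8,0],"rotation":[0,0,0]},{"grip":0.3,"delta_pos":[-0.3,0.94,0],"rotation":[0,0,0]},{"grip":0.3,"delta_pos":[-0.3,0.94,0],"rotation":[0,0,0]}]' >/dev/null
python3 -m creep '[{"grip":0.3,"delta_pos":[-0.15,0.4,0.05],"rotation":[0,0,0]},{"grip":0.3,"delta_pos":[-0.3,0.8,0.1],"rotation":[0,0,0]},{"grip":0.3,"delta_pos":[-0.317,0.94,0.2],"rotation":[0,0,0]},{"grip":0.3,"delta_pos":[-0.317,0.94,0.2],"rotation":[0,0,0]},{"grip":0.3,"delta_pos":[-0.317,0.94,0.2],"rotation":[0,0,0]}]' >/dev/null
python3 go.py .5711 .0012 .113 -178
python3 - <<'E'
from h import *
s=ctrl.snapshot("wrist"); cv2.imwrite("pics/w3.png",s["color"][:,:,::-1])
a=np.radians(1.5);l=np.array([np.cos(a),np.sin(a)]);n=np.array([-l[1],l[0]])
for dx in(-.013,.013):
  for dy in(-.032,.032): print(proj(s,[*(np.array([.5711,.0012])+dx*n+dy*l),.14]).round(0))
E
```

```text
clock 18.0 pos [ 0.5698 -0.      0.2126] rpy [-1.7997e+02 -7.0000e-02 -1.7756e+02] F [ 0.1 -0.1 -0.3] open 0.0613
shift/0.1 [-0.014  0.012  0.996] rot/(pi/2) [-0.    -0.001  0.005]
[239. 164.]
[239. 246.]
[275. 165.]
[272. 246.]
```

View pics/w3.png

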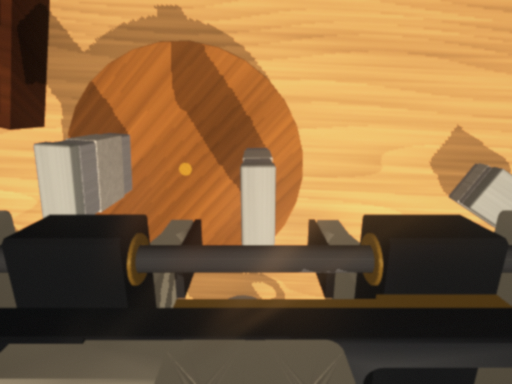

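Tin B's top is at (242–274,166–245), aligned with the tool as predicted. Descend and grip.

```bash
python3 -m creep '[{"grip":0.3,"delta_pos":[-0.01,0.01,0.3],"rotation":[0,0,0]},{"grip":0.3,"delta_pos":[-0.01,0.01,0.6],"rotation":[0,0,0]},{"grip":0.3,"delta_pos":[-0.01,0.01,0.85],"rotation":[0,0,0]},{"grip":0.3,"delta_pos":[-0.01,0.01,0.99],"rotation":[0,0,0]},{"grip":0.3,"delta_pos":[-0.01,0.01,0.99],"rotation":[0,0,0]}]' >/dev/null
python3 -m creep '[{"grip":0.3,"delta_pos":[0,0,0],"rotation":[0,0,0]},{"grip":0.5,"delta_pos":[0,0,0],"rotation":[0,0,0]},{"grip":0.6,"delta_pos":[0,0,0],"rotation":[0,0,0]},{"grip":0.65,"delta_pos":[0,0,0],"rotation":[0,0,0]},{"grip":0.7,"delta_pos":[0,0,0],"rotation":[0,0,0]}]' >/dev/null
python3 -m creep '[{"grip":0.8,"delta_pos":[0,0,0],"rotation":[0,0,0]},{"grip":1,"delta_pos":[0,0,0],"rotation":[0,0,0]},{"grip":1,"delta_pos":[0,0,0],"rotation":[0,0,0]},{"grip":1,"delta_pos":[0,0,0],"rotation":[0,0,0]}]'
python3 -m creep '[{"grip":1,"delta_pos":[0,0,-0.3],"rotation":[0,0,0]},{"grip":1,"delta_pos":[0,0,-0.6],"rotation":[0,0,0]},{"grip":1,"delta_pos":[0,0,-1],"rotation":[0,0,0]},{"grip":1,"delta_pos":[0,0,-1],"rotation":[0,0,0]}]' >/dev/null
python3 -m creep '[{"grip":1,"delta_pos":[0,0,-0.3],"rotation":[0,0,-0.43]},{"grip":1,"delta_pos":[0,0,-0.45],"rotation":[0,0,-0.43]},{"grip":1,"delta_pos":[0,0,-0.45],"rotation":[0,0,-0.43]},{"grip":1,"delta_pos":[0,0,-0.45],"rotation":[0,0,-0.43]},{"grip":1,"delta_pos":[0,0,-0.45],"rotation":[0,0,-0.43]}]'
python3 go.py .4114 -.2746 .245 -100.2
```

```text
clock: 19.45
tool_pos: [0.5714, 0.0018, 0.1142]
orientation: [180.0, 0.0, -177.6]
force: [-0.2, 0.5, 1.8]
opening: 0.026
gripper_force: 30.0
clock: 20.35
tool_pos: [0.5709, 0.0018, 0.2584]
orientation: [180.0, -0.0, -138.6]
force: [-0.5, 0.3, -1.5]
opening: 0.0259
gripper_force: 30.0
clock 20.4 pos [0.5709 0.0018 0.2584] rpy [ 1.7996e+02 -3.0000e-02 -1.3857e+02] F [-0.5  0.3 -1.5] open 0.0259
shift/0.1 [ 3.024 -1.017  0.135] rot/(pi/2) [ 0.001 -0.    -0.426]
```

```bash
python3 -m creep '[{"grip":1,"delta_pos":[0.4,-0.13,0],"rotation":[0,0,-0.426]},{"grip":1,"delta_pos":[0.9,-0.3,0],"rotation":[0,0,-0.426]},{"grip":1,"delta_pos":[0.9,-0.3,0],"rotation":[0,0,-0.426]},{"grip":1,"delta_pos":[0.9,-0.3,0],"rotation":[0,0,-0.426]},{"grip":1,"delta_pos":[0.9,-0.3,0],"rotation":[0,0,-0.426]}]'>/dev/null
python3 go.py .4114 -.2746 .165 -100.2
```

```text
clock 20.9 pos [ 0.5226 -0.0805  0.2585] rpy [ 1.7996e+02  1.0000e-02 -1.0028e+02] F [ 0.3 -0.1 -2. ] open 0.0257
shift/0.1 [2.108 0.747 0.935] rot/(pi/2) [ 0.     0.    -0.001]
```

```bash
python3 -m creep '[{"grip":1,"delta_pos":[0.35,0.12,0],"rotation":[0,0,0]},{"grip":1,"delta_pos":[0.7,0.25,0],"rotation":[0,0,0]},{"grip":1,"delta_pos":[0.7,0.25,0],"rotation":[0,0,0]}]' >/dev/null
python3 -m creep '[{"grip":1,"delta_pos":[0.35,0.12,0],"rotation":[0,0,0]},{"grip":1,"delta_pos":[0.7,0.25,0],"rotation":[0,0,0]},{"grip":1,"delta_pos":[0.7,0.25,0],"rotation":[0,0,0]}]' >/dev/null
python3 -m creep '[{"grip":1,"delta_pos":[0.35,0.12,0],"rotation":[0,0,0]},{"grip":1,"delta_pos":[0.708,0.247,0.2],"rotation":[0,0,0]},{"grip":1,"delta_pos":[0.708,0.247,0.5],"rotation":[0,0,0]},{"grip":1,"delta_pos":[0.708,0.247,0.8],"rotation":[0,0,0]},{"grip":1,"delta_pos":[0.708,0.247,0.93],"rotation":[0,0,0]}]' >/dev/null
python3 -m creep '[{"grip":1,"delta_pos":[0,0,0],"rotation":[0,0,0]},{"grip":1,"delta_pos":[0,0,0],"rotation":[0,0,0]}]'>/dev/null
python3 go.py .4114 -.2746 .093 -100.2
```

```text
clock 22.1 pos [ 0.4116 -0.2735  0.1662] rpy [ 1.7998e+02 -1.0000e-02 -1.0052e+02] F [ 0.4  0.8 -0.7] open 0.0261
shift/0.1 [ 0.011 -0.001  0.732] rot/(pi/2) [ 0.    -0.    -0.004]
```

```bash
python3 -m creep '[{"grip":1,"delta_pos":[0.005,0,0.1],"rotation":[0,0,0]},{"grip":1,"delta_pos":[0.005,0,0.2],"rotation":[0,0,0]},{"grip":1,"delta_pos":[0.005,0,0.3],"rotation":[0,0,0]},{"grip":1,"delta_pos":[0.005,0,0.4],"rotation":[0,0,0]},{"grip":1,"delta_pos":[0.005,0,0.5],"rotation":[0,0,0]}]'
python3 -m creep '[{"grip":1,"delta_pos":[0,0,0.1],"rotation":[0,0,0]},{"grip":1,"delta_pos":[0,0,0.2],"rotation":[0,0,0]},{"grip":1,"delta_pos":[0,0,0.2],"rotation":[0,0,0]},{"grip":1,"delta_pos":[0,0,0.2],"rotation":[0,0,0]}]'
python3 go.py .4114 -.2746 .093 -100.2
```

```text
clock: 22.65
tool_pos: [0.4112, -0.2739, 0.1152]
orientation: [-180.0, 0.0, -100.5]
force: [0.9, 2.9, 0.4]
opening: 0.026
gripper_force: 30.0
clock: 23.05
tool_pos: [0.4107, -0.2739, 0.0953]
orientation: [179.9, 0.0, -100.6]
force: [1.4, 3.6, -3.8]
opening: 0.026
gripper_force: 30.0
clock 23.1 pos [ 0.4107 -0.2739  0.0953] rpy [ 1.7992e+02  2.0000e-02 -1.0056e+02] F [ 1.4  3.6 -3.8] open 0.0260
shift/0.1 [ 0.006 -0.008  0.023] rot/(pi/2) [ 0.001  0.    -0.004]
```

```bash
python3 -m creep '[{"grip":0.8,"delta_pos":[0,0,0.015],"rotation":[0,0,0]},{"grip":0.45,"delta_pos":[0,0,0.015],"rotation":[0,0,0]},{"grip":0.4,"delta_pos":[0,0,0.015],"rotation":[0,0,0]},{"grip":0.4,"delta_pos":[0,0,0.015],"rotation":[0,0,0]}]'
python3 -m creep '[{"grip":0.4,"delta_pos":[0,0,-0.2],"rotation":[0,0,0]},{"grip":0.4,"delta_pos":[0,0,-0.5],"rotation":[0,0,0]},{"grip":0.4,"delta_pos":[0,0,-1],"rotation":[0,0,0]},{"grip":0.4,"delta_pos":[0,0,-1],"rotation":[0,0,0]}]' >/dev/null
python3 det.py
python3 -m creep '[{"grip":0.3,"delta_pos":[0,0,-0.3],"rotation":[0,0,0.45]},{"grip":0.3,"delta_pos":[0,0,-0.4],"rotation":[0,0,0.45]},{"grip":0.3,"delta_pos":[0,0,-0.4],"rotation":[0,0,0.45]},{"grip":0.3,"delta_pos":[0,0,-0.4],"rotation":[0,0,0.45]},{"grip":0.3,"delta_pos":[0,0,-0.4],"rotation":[0,0,0.45]}]' >/dev/null
python3 -m creep '[{"grip":0.3,"delta_pos":[-0.4,0,0],"rotation":[0,0,0.447]},{"grip":0.3,"delta_pos":[-0.8,0,0],"rotation":[0,0,0.447]},{"grip":0.3,"delta_pos":[-0.8,0,0],"rotation":[0,0,0.447]},{"grip":0.3,"delta_pos":[-0.8,0,0],"rotation":[0,0,0.447]},{"grip":0.3,"delta_pos":[-0.8,0,0],"rotation":[0,0,0.447]}]' >/dev/null
python3 go.py .5626 -.1475 .215 179
```

```text
clock: 23.45
tool_pos: [0.4112, -0.2745, 0.0949]
orientation: [-180.0, -0.0, -100.5]
force: [0.1, -0.6, -0.0]
opening: 0.0446
gripper_force: 0.0
[ 0.5626 -0.1465] [25. 61. 25. 61.] 179.0
clock 24.9 pos [ 0.4731 -0.2236  0.2334] rpy [ 1.7999e+02 -1.0000e-01  1.7842e+02] F [-0.5  0.5  0. ] open 0.0615
shift/0.1 [-0.874  0.785  0.182] rot/(pi/2) [ 0.    -0.001 -0.006]
```

```bash
python3 -m creep '[{"grip":0.3,"delta_pos":[-0.3,0.27,0.05],"rotation":[0,0,0]},{"grip":0.3,"delta_pos":[-0.6,0.55,0.1],"rotation":[0,0,-0.006]},{"grip":0.3,"delta_pos":[-0.874,0.79,0.18],"rotation":[0,0,-0.006]},{"grip":0.3,"delta_pos":[-0.874,0.79,0.18],"rotation":[0,0,-0.006]},{"grip":0.3,"delta_pos":[-0.874,0.79,0.18],"rotation":[0,0,-0.006]}]' >/dev/null
python3 -m creep '[{"grip":0.3,"delta_pos":[0,0,0.3],"rotation":[0,0,0]},{"grip":0.3,"delta_pos":[0,0,0.5],"rotation":[0,0,0]},{"grip":0.3,"delta_pos":[0,0,0.5],"rotation":[0,0,0]},{"grip":0.3,"delta_pos":[0,0,0.5],"rotation":[0,0,0]}]' >/dev/null
python3 go.py .5626 -.147 .113 179
```

```text
clock 25.8 pos [ 0.562  -0.1476  0.1671] rpy [-1.7997e+02 -2.0000e-02  1.7924e+02] F [0.3 0.3 0.9] open 0.0610
shift/0.1 [-0.006  0.006  0.541] rot/(pi/2) [-0.    -0.     0.003]
```

```bash
python3 -m creep '[{"grip":0.3,"delta_pos":[-0.01,0.01,0.25],"rotation":[0,0,0]},{"grip":0.3,"delta_pos":[-0.01,0.01,0.54],"rotation":[0,0,0]},{"grip":0.3,"delta_pos":[-0.01,0.01,0.54],"rotation":[0,0,0]},{"grip":0.3,"delta_pos":[-0.01,0.01,0.54],"rotation":[0,0,0]},{"grip":0.5,"delta_pos":[-0.01,0.01,0.54],"rotation":[0,0,0]}]' >/dev/null
python3 -m creep '[{"grip":0.6,"delta_pos":[0,0,0],"rotation":[0,0,0]},{"grip":0.65,"delta_pos":[0,0,0],"rotation":[0,0,0]},{"grip":0.7,"delta_pos":[0,0,0],"rotation":[0,0,0]},{"grip":0.8,"delta_pos":[0,0,0],"rotation":[0,0,0]}]' >/dev/null
python3 -m creep '[{"grip":1,"delta_pos":[0,0,0],"rotation":[0,0,0]},{"grip":1,"delta_pos":[0,0,0],"rotation":[0,0,0]},{"grip":1,"delta_pos":[0,0,0],"rotation":[0,0,0]}]'
python3 -m creep '[{"grip":1,"delta_pos":[0,0,-0.3],"rotation":[0,0,0]},{"grip":1,"delta_pos":[0,0,-0.6],"rotation":[0,0,0]},{"grip":1,"delta_pos":[0,0,-1],"rotation":[0,0,0]},{"grip":1,"delta_pos":[0,0,-1],"rotation":[0,0,0]}]' >/dev/null
python3 -m creep '[{"grip":1,"delta_pos":[0,0,-0.3],"rotation":[0,0,-0.45]},{"grip":1,"delta_pos":[0,0,-0.45],"rotation":[0,0,-0.45]},{"grip":1,"delta_pos":[0,0,-0.45],"rotation":[0,0,-0.45]},{"grip":1,"delta_pos":[0,0,-0.45],"rotation":[0,0,-0.45]},{"grip":1,"delta_pos":[0,0,-0.45],"rotation":[0,0,-0.45]}]'
python3 -m creep '[{"grip":1,"delta_pos":[0,0,0],"rotation":[0,0,-0.44]},{"grip":1,"delta_pos":[0,0,0],"rotation":[0,0,-0.44]},{"grip":1,"delta_pos":[0,0,0],"rotation":[0,0,-0.44]},{"grip":1,"delta_pos":[0,0,0],"rotation":[0,0,-0.44]},{"grip":1,"delta_pos":[0,0,0],"rotation":[0,0,-0.44]}]'>/dev/null
python3 go.py .4902 -.2882 .165 -100.2
```

```text
clock: 27.0
tool_pos: [0.5637, -0.1458, 0.1128]
orientation: [-180.0, 0.0, 179.3]
force: [-0.8, 1.3, 4.3]
opening: 0.0262
gripper_force: 30.0
clock: 27.9
tool_pos: [0.563, -0.1457, 0.2567]
orientation: [179.9, -0.0, -139.9]
force: [-0.3, 0.9, -1.6]
opening: 0.0261
gripper_force: 30.0
clock 28.4 pos [ 0.563  -0.1457  0.2565] rpy [ 179.91    0.   -100.32] F [-0.6 -0.8 -1.1] open 0.0257
shift/0.1 [1.532 0.46  0.916] rot/(pi/2) [ 0.001  0.    -0.001]
```

```bash
python3 -m creep '[{"grip":1,"delta_pos":[0.4,0.12,0],"rotation":[0,0,0]},{"grip":1,"delta_pos":[0.77,0.23,0],"rotation":[0,0,0]},{"grip":1,"delta_pos":[0.77,0.23,0],"rotation":[0,0,0]}]' >/dev/null
python3 -m creep '[{"grip":1,"delta_pos":[0.4,0.12,0],"rotation":[0,0,0]},{"grip":1,"delta_pos":[0.762,0.23,0.2],"rotation":[0,0,0]},{"grip":1,"delta_pos":[0.762,0.23,0.5],"rotation":[0,0,0]},{"grip":1,"delta_pos":[0.762,0.23,0.8],"rotation":[0,0,0]},{"grip":1,"delta_pos":[0.762,0.23,0.9],"rotation":[0,0,0]}]' >/dev/null
python3 -m creep '[{"grip":1,"delta_pos":[0,0,0],"rotation":[0,0,0]},{"grip":1,"delta_pos":[0,0,0],"rotation":[0,0,0]},{"grip":1,"delta_pos":[0,0,0],"rotation":[0,0,0]}]'>/dev/null
python3 go.py .4902 -.2882 .093 -100.2
```

```text
clock 29.5 pos [ 0.4911 -0.2879  0.1691] rpy [-1.7986e+02 -2.0000e-02 -1.0059e+02] F [-0.2  0.4 -1.2] open 0.0257
shift/0.1 [0.004 0.01  0.761] rot/(pi/2) [-0.002 -0.    -0.004]
```

```bash
python3 -m creep '[{"grip":1,"delta_pos":[0,0.005,0.1],"rotation":[0,0,0]},{"grip":1,"delta_pos":[0,0.005,0.2],"rotation":[0,0,-0.004]},{"grip":1,"delta_pos":[0,0.005,0.3],"rotation":[0,0,-0.004]},{"grip":1,"delta_pos":[0,0.005,0.4],"rotation":[0,0,-0.004]},{"grip":1,"delta_pos":[0,0.005,0.5],"rotation":[0,0,-0.004]}]'
python3 -m creep '[{"grip":1,"delta_pos":[0,0,0.1],"rotation":[0,0,0]},{"grip":1,"delta_pos":[0,0,0.2],"rotation":[0,0,0]},{"grip":1,"delta_pos":[0,0,0.24],"rotation":[0,0,0]},{"grip":1,"delta_pos":[0,0,0.24],"rotation":[0,0,0]}]'
python3 go.py .4902 -.2882 .093 -100.2
```

```text
clock: 30.0
tool_pos: [0.4908, -0.2873, 0.1208]
orientation: [-179.8, -0.0, -100.2]
force: [-8.0, 19.9, 42.3]
opening: 0.0263
gripper_force: 30.0
clock: 30.4
tool_pos: [0.4902, -0.2861, 0.0956]
orientation: [-179.9, 0.1, -100.2]
force: [-5.1, 19.4, 27.1]
opening: 0.0256
gripper_force: 30.0
clock 30.4 pos [ 0.4902 -0.2861  0.0956] rpy [-1.7992e+02  7.0000e-02 -1.0022e+02] F [-5.1 19.4 27.1] open 0.0256
shift/0.1 [ 0.021 -0.004  0.026] rot/(pi/2) [-0.001  0.001 -0.   ]
```

```bash
python3 -m creep '[{"grip":0.8,"delta_pos":[-0.01,0,0],"rotation":[0,0,0]},{"grip":0.45,"delta_pos":[-0.01,0,0],"rotation":[0,0,0]},{"grip":0.4,"delta_pos":[-0.01,0,0],"rotation":[0,0,0]},{"grip":0.4,"delta_pos":[-0.01,0,0],"rotation":[0,0,0]}]'
python3 -m creep '[{"grip":0.4,"delta_pos":[0,0,-0.2],"rotation":[0,0,0]},{"grip":0.4,"delta_pos":[0,0,-0.5],"rotation":[0,0,0]},{"grip":0.4,"delta_pos":[0,0,-1],"rotation":[0,0,0]},{"grip":0.4,"delta_pos":[0,0,-1],"rotation":[0,0,0]}]' >/dev/null
python3 -m creep '[{"grip":0.2,"delta_pos":[-0.4,-0.2,-0.4],"rotation":[0,0,0]},{"grip":0.2,"delta_pos":[-0.8,-0.5,-0.6],"rotation":[0,0,0]},{"grip":0.2,"delta_pos":[-1,-0.9,-0.6],"rotation":[0,0,0]},{"grip":0.2,"delta_pos":[-1,-0.9,-0.6],"rotation":[0,0,0]}]' >/dev/null
python3 -m creep '[{"grip":0.1,"delta_pos":[-0.4,0,0],"rotation":[0,0,0]},{"grip":0.1,"delta_pos":[-0.9,0,0],"rotation":[0,0,0]},{"grip":0.1,"delta_pos":[-0.9,0,0],"rotation":[0,0,0]},{"grip":0.1,"delta_pos":[-0.9,0,0],"rotation":[0,0,0]}]' >/dev/null
python3 go.py .454 .434 .2 -71.6
python3 - <<'E'
from det import *
s=det(.12,325,210,405,280)
print("boxes");det(.06,60,150,200,280,100,2500)
c=ctrl.snapshot("scene");a=s["color"][205:285,320:410];b=c["color"][110:170,175:265]
f=lambda i,h:cv2.resize(i[:,:,::-1],(540,h),interpolation=cv2.INTER_CUBIC)
cv2.imwrite("pics/r1.png",cv2.resize(np.vstack([f(a,480),f(b,360)]),None,fx=.7,fy=.7))
E
```

```text
clock: 30.8
tool_pos: [0.4895, -0.2869, 0.093]
orientation: [180.0, -0.0, -100.3]
force: [0.1, 0.3, -0.1]
opening: 0.0444
gripper_force: 0.0
clock 32.0 pos [ 0.6123 -0.1149  0.2527] rpy [ 1.7994e+02 -2.0000e-02 -1.0015e+02] F [-0.1 -0.  -0.4] open 0.0789
shift/0.1 [-5.124  2.525  0.528] rot/(pi/2) [ 0.001 -0.    -0.317]
[ 0.3976 -0.3591] [24. 63. 24. 63.] 80.0
[ 0.4756 -0.3737] [25. 64. 25. 64.] 79.9
boxes
[0.4537 0.4352] [119.  68. 119.  68.] 108.7
[0.591  0.2791] [51. 78. 51. 77.] 59.7
```

View pics/r1.png

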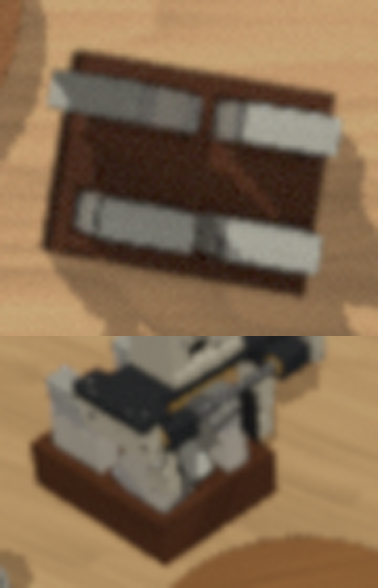

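The rack's upper-left tin (~(50–205,100) in the crop) reaches past the rack's edge and may be leaning; I'll move the arm clear and look closer.

```bash
python3 -m creep '[{"grip":0.1,"delta_pos":[-0.4,0,0],"rotation":[0,0,0]},{"grip":0.1,"delta_pos":[-0.9,0,0],"rotation":[0,0,0]},{"grip":0.1,"delta_pos":[-0.9,0,0],"rotation":[0,0,0]},{"grip":0.1,"delta_pos":[-0.9,0,0],"rotation":[0,0,0]}]' >/dev/null
python3 - <<'E'
from det import *
s=ctrl.snapshot("top");c=ctrl.snapshot("scene");a=s["color"][210:280,325:405];b=c["color"][105:165,175:255]
f=lambda i,h:cv2.resize(i[:,:,::-1],(400,h),interpolation=cv2.INTER_CUBIC)
cv2.imwrite("pics/r2.png",np.hstack([f(a,350),f(b,350)]))
E
```

```text
(no output)
```

View pics/r2.png

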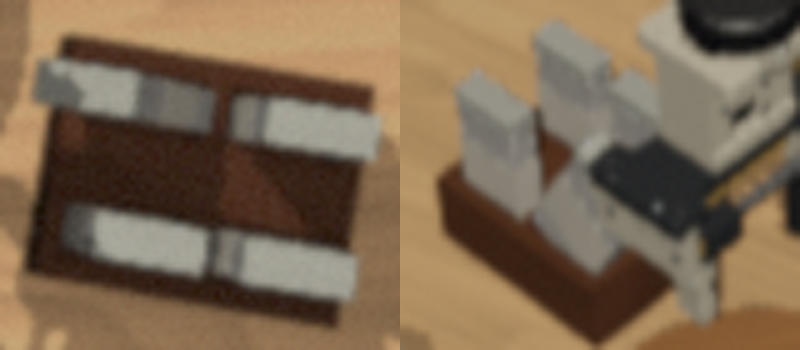

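The tin in the (+,+) slot is leaning about 30–35° toward +y and is stuck. I'll go back, look at it with the wrist camera and regrip it with the tool tilted to match.

```bash
python3 go.py .508 -.19 .25 -100.2
python3 -m creep '[{"grip":0.3,"delta_pos":[0.4,0.2,0],"rotation":[0,0,0]},{"grip":0.3,"delta_pos":[0.8,0.45,0],"rotation":[0,0,0]},{"grip":0.3,"delta_pos":[0.9,0.47,0],"rotation":[0,0,0]},{"grip":0.3,"delta_pos":[0.9,0.47,0],"rotation":[0,0,0]}]' >/dev/null
python3 go.py .508 -.19 .25 -100.2
```

```text
clock 32.6 pos [ 0.628  -0.0285  0.2535] rpy [ 1.7999e+02 -1.0000e-02 -1.0034e+02] F [-0.6 -0.9 -0.5] open 0.0787
shift/0.1 [1.804 0.891 0.035] rot/(pi/2) [ 0.    -0.    -0.002]
clock 33.0 pos [ 0.5647 -0.1102  0.2543] rpy [-1.7994e+02  1.0000e-02 -1.0049e+02] F [ 0.2  0.2 -0.1] open 0.0620
shift/0.1 [0.888 0.413 0.042] rot/(pi/2) [-0.001  0.    -0.003]
```

```bash
python3 -m creep '[{"grip":0.3,"delta_pos":[0.4,0.2,0],"rotation":[0,0,0]},{"grip":0.3,"delta_pos":[0.7,0.42,0],"rotation":[0,0,0]},{"grip":0.3,"delta_pos":[0.7,0.42,0],"rotation":[0,0,0]},{"grip":0.3,"delta_pos":[0.7,0.42,0],"rotation":[0,0,0]}]' >/dev/null
cat > lean.py <<'E'
from h import *
def box(s,th,s0,z0,k=1.5625,yaw=79.8,c=(.4902,-.2882)):
    a=np.radians(yaw);y=np.array([np.cos(a),np.sin(a),0]);x=np.array([y[1],-y[0],0]);Z=np.array([0,0,1.]);t=np.radians(th)
    ax=np.sin(t)*y+np.cos(t)*Z; l=np.cos(t)*y-np.sin(t)*Z
    b=np.array([*c,0])+s0*y+z0*Z   # bottom centre
    return np.array([((proj(s,b+i*.013*x+j*.032*l+h*ax)+.5)*k-.5) for h in(0,.11) for i,j in((-1,-1),(1,-1),(1,1),(-1,1))]).round(0)
E
python3 - <<'E'
from lean import *
s=ctrl.snapshot("wrist");im=cv2.resize(s["color"][:,:,::-1],(800,600),interpolation=cv2.INTER_CUBIC)
p=box(s,33,-.0077,.0422).astype(int)
cv2.polylines(im,[p[4:]],True,(0,255,0),1);cv2.polylines(im,[p[[0,1,5,4]]],True,(255,0,0),1)
cv2.imwrite("pics/w4.png",im);print(p[4:].tolist())
E
python3 go.py .508 -.19 .25 -100.2
```

```text
[[427, 117], [374, 117], [378, 221], [423, 221]]
clock 33.5 pos [ 0.5126 -0.1692  0.2538] rpy [-1.7996e+02  1.0000e-02 -1.0034e+02] F [1.  0.5 0.3] open 0.0611
shift/0.1 [0.213 0.008 0.038] rot/(pi/2) [-0.     0.    -0.002]
```

View pics/w4.png

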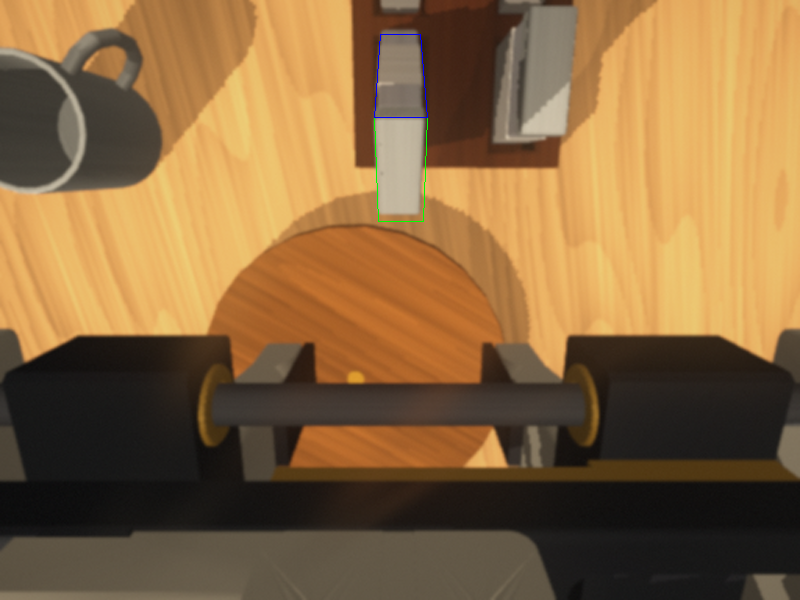

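The overlay matches the tin: top face at (377–423,118–214), so it leans ~34°. Tilt the tool to match and approach along the tin's axis.

```bash
python3 -m creep '[{"grip":0.4,"delta_pos":[0.1,0,0.1],"rotation":[0,0.09,0]},{"grip":0.4,"delta_pos":[0.2,0.01,0.3],"rotation":[0,0.18,0]},{"grip":0.4,"delta_pos":[0.41,0.01,0.5],"rotation":[0,0.27,0]},{"grip":0.4,"delta_pos":[0.41,0.01,0.64],"rotation":[0,0.36,0]},{"grip":0.4,"delta_pos":[0.41,0.01,0.64],"rotation":[0,0.378,0]}]'
python3 -m creep '[{"grip":0.4,"delta_pos":[0,0,0],"rotation":[0,0,0]},{"grip":0.4,"delta_pos":[0,0,0],"rotation":[0,0,0]}]'>/dev/null
cat > got.py <<'E'
import sys
from h import *
from scipy.spatial.transform import Rotation as Ro
x,y,z,yaw,th=map(float,sys.argv[1:6]); o=ctrl.get_obs()
R=Ro.from_euler("xyz",o["orientation"],degrees=True); T=Ro.from_euler("xyz",[180,0,yaw],degrees=True)*Ro.from_rotvec([0,np.radians(th),0])
print("clock %.1f pos"%o["clock"],o["tool_pos"].round(4),"rpy",o["orientation"].round(2),"F",o["force"].round(1),"open %.4f"%o["opening"])
print("shift/0.1",(R.inv().apply(np.array([x,y,z])-o["tool_pos"])*10).round(3),"rot/(pi/2)",((R.inv()*T).as_rotvec()/(np.pi/2)).round(3))
E
python3 got.py .4964 -.2537 .1067 -100.2 34
```

```text
clock: 34.0
tool_pos: [0.5033, -0.2078, 0.1866]
orientation: [179.6, -34.4, -99.9]
force: [-1.0, -1.1, -0.2]
opening: 0.0525
gripper_force: 0.0
clock 34.2 pos [ 0.5049 -0.2084  0.19  ] rpy [-179.94  -33.88 -100.28] F [ 0.3 -0.7  0.1] open 0.0525
shift/0.1 [-0.081  0.004  0.948] rot/(pi/2) [-0.     0.001 -0.001]
```

```bash
python3 -m creep '[{"grip":0.4,"delta_pos":[-0.08,0,0.2],"rotation":[0,0,0]},{"grip":0.4,"delta_pos":[-0.08,0,0.4],"rotation":[0,0,0]},{"grip":0.4,"delta_pos":[-0.08,0,0.65],"rotation":[0,0,0]},{"grip":0.4,"delta_pos":[-0.08,0,0.94],"rotation":[0,0,0]},{"grip":0.4,"delta_pos":[-0.08,0,0.94],"rotation":[0,0,0]}]'
python3 -m creep '[{"grip":0.5,"delta_pos":[0,0,0],"rotation":[0,0,0]},{"grip":0.6,"delta_pos":[0,0,0],"rotation":[0,0,0]},{"grip":0.7,"delta_pos":[0,0,0],"rotation":[0,0,0]},{"grip":0.9,"delta_pos":[0,0,0],"rotation":[0,0,0]},{"grip":1,"delta_pos":[0,0,0],"rotation":[0,0,0]}]'
python3 -m creep '[{"grip":1,"delta_pos":[0,0,0],"rotation":[0,0,0]},{"grip":1,"delta_pos":[0,0,0],"rotation":[0,0,0]}]'
python3 got.py .4964 -.2537 .1067 -100.2 34
```

```text
clock: 34.7
tool_pos: [0.494, -0.2562, 0.1061]
orientation: [179.9, -34.0, -100.4]
force: [-0.9, -0.3, 0.4]
opening: 0.0526
gripper_force: 0.0
clock: 35.2
tool_pos: [0.4964, -0.2539, 0.1079]
orientation: [-179.9, -34.0, -100.3]
force: [0.2, 1.3, 3.4]
opening: 0.0259
gripper_force: 30.0
clock: 35.4
tool_pos: [0.4965, -0.2539, 0.1078]
orientation: [-179.9, -34.0, -100.3]
force: [-0.4, 4.5, 6.3]
opening: 0.0262
gripper_force: 30.0
clock 35.4 pos [ 0.4965 -0.2539  0.1078] rpy [-179.9   -34.02 -100.26] F [-0.4  4.5  6.3] open 0.0262
shift/0.1 [-0.008  0.001  0.008] rot/(pi/2) [-0.001 -0.    -0.001]
```

```bash
python3 -m creep '[{"grip":1,"delta_pos":[0,0,-0.1],"rotation":[0,0,0]},{"grip":1,"delta_pos":[0,0,-0.25],"rotation":[0,0,0]},{"grip":1,"delta_pos":[0,0,-0.5],"rotation":[0,0,0]},{"grip":1,"delta_pos":[0,0,-0.9],"rotation":[0,0,0]},{"grip":1,"delta_pos":[0,0,-1],"rotation":[0,0,0]}]'
python3 -m creep '[{"grip":1,"delta_pos":[0,0,-0.1],"rotation":[0,-0.09,0]},{"grip":1,"delta_pos":[0,0,-0.1],"rotation":[0,-0.18,0]},{"grip":1,"delta_pos":[0,0,-0.1],"rotation":[0,-0.27,0]},{"grip":1,"delta_pos":[0,0,-0.1],"rotation":[0,-0.36,0]},{"grip":1,"delta_pos":[0,0,-0.1],"rotation":[0,-0.378,0]}]'
python3 -m creep '[{"grip":1,"delta_pos":[0,0,0],"rotation":[0,0,0]},{"grip":1,"delta_pos":[0,0,0],"rotation":[0,0,0]}]'>/dev/null
python3 go.py .4902 -.2882 .165 -100.2
python3 - <<'E'
from h import *
s=ctrl.snapshot("wrist");im=cv2.resize(s["color"][:,:,::-1],(800,600),interpolation=cv2.INTER_CUBIC)
cv2.imwrite("pics/w5.png",im)
a=np.radians(79.8);y=np.array([np.cos(a),np.sin(a)]);x=np.array([y[1],-y[0]]);c=np.array([.4432,-.324])
P=lambda u,v:((proj(s,[*(c+u*x+v*y),.05])+.5)*1.5625-.5).round(0)
print("rack near edge",P(-.0725,.09),P(.0725,.09),"slot",P(.04,.043),P(.0215,.0805),P(.0585,.0055))
E
```

```text
clock: 35.9
tool_pos: [0.5074, -0.197, 0.1928]
orientation: [-179.8, -33.9, -100.3]
force: [1.1, 1.3, -2.6]
opening: 0.0255
gripper_force: 30.0
clock: 36.4
tool_pos: [0.5069, -0.194, 0.1992]
orientation: [-179.9, 0.4, -100.4]
force: [0.1, -0.2, -1.8]
opening: 0.0259
gripper_force: 30.0
clock 36.6 pos [ 0.5058 -0.1939  0.1978] rpy [ 1.7992e+02 -6.0000e-02 -1.0032e+02] F [-0.6 -0.6 -1.4] open 0.0260
shift/0.1 [ 0.956 -0.016  0.329] rot/(pi/2) [ 0.001 -0.001 -0.001]
rack near edge [581. 206.] [343. 206.] slot [396. 124.] [427. 190.] [363.  53.]
```

View pics/w5.png

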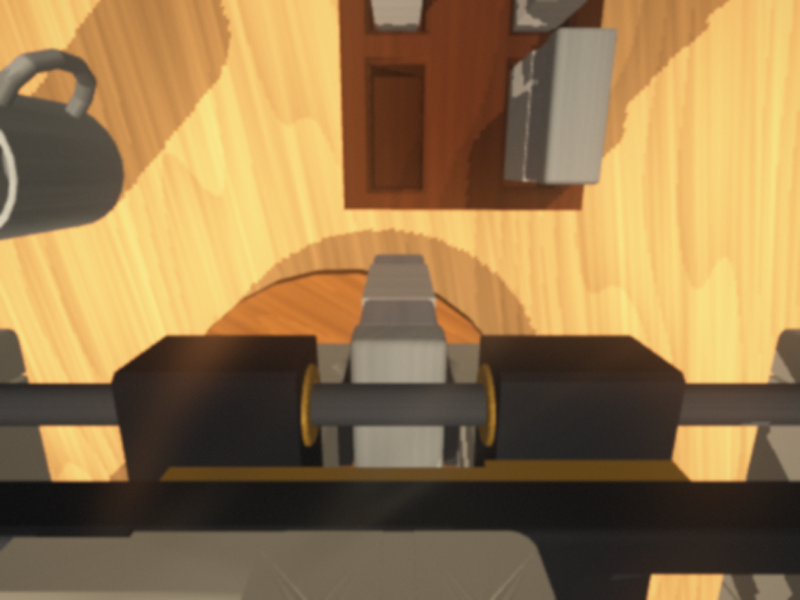

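The slot mouth is at (367–425,57–192), as predicted, so the error was in the grip. I'll fit the tin's offset in the hand: its bottom front edge is at row ~256, columns ~374–425.

Run:
```python
from h import *
from scipy.spatial.transform import Rotation as Ro
s=ctrl.snapshot("wrist");o=ctrl.get_obs();R=Ro.from_euler("xyz",o["orientation"],degrees=True)
P=lambda x,y,z:((proj(s,R.apply([x,y,z])+o["tool_pos"])+.5)*1.5625-.5).round(1)
for e in(-.006,-.003,0,.003,.006):
  for b in (.076,.08,.084): print(e,b,"bottom",P(.032+e,-.013,b),P(.032+e,.013,b),"top",P(.032+e,0,b-.11))
crop(s,215,150,90,75,8,"w6.png")
```

```text
-0.006 0.076 bottom [372.  268.1] [427.1 268.1] top [400.8 362.6]
-0.006 0.08 bottom [372.5 266.4] [426.6 266.4] top [400.7 356.1]
-0.006 0.084 bottom [372.9 264.7] [426.2 264.7] top [400.7 350. ]
-0.003 0.076 bottom [371.9 261.9] [427.3 261.9] top [400.8 351. ]
-0.003 0.08 bottom [372.4 260.3] [426.7 260.3] top [400.8 344.8]
-0.003 0.084 bottom [372.8 258.7] [426.3 258.7] top [400.7 339.1]
0 0.076 bottom [371.8 255.6] [427.4 255.6] top [400.9 339.2]
0 0.08 bottom [372.3 254.1] [426.8 254.1] top [400.8 333.4]
0 0.084 bottom [372.7 252.6] [426.4 252.6] top [400.7 328. ]
0.003 0.076 bottom [371.7 249.2] [427.5 249.2] top [400.9 327.2]
0.003 0.08 bottom [372.2 247.8] [427.  247.8] top [400.8 321.8]
0.003 0.084 bottom [372.6 246.4] [426.5 246.4] top [400.7 316.7]
0.006 0.076 bottom [371.6 242.8] [427.6 242.8] top [400.9 315.1]
0.006 0.08 bottom [372.1 241.5] [427.1 241.5] top [400.8 310. ]
0.006 0.084 bottom [372.5 240.3] [426.6 240.3] top [400.7 305.3]
```

View pics/w6.png

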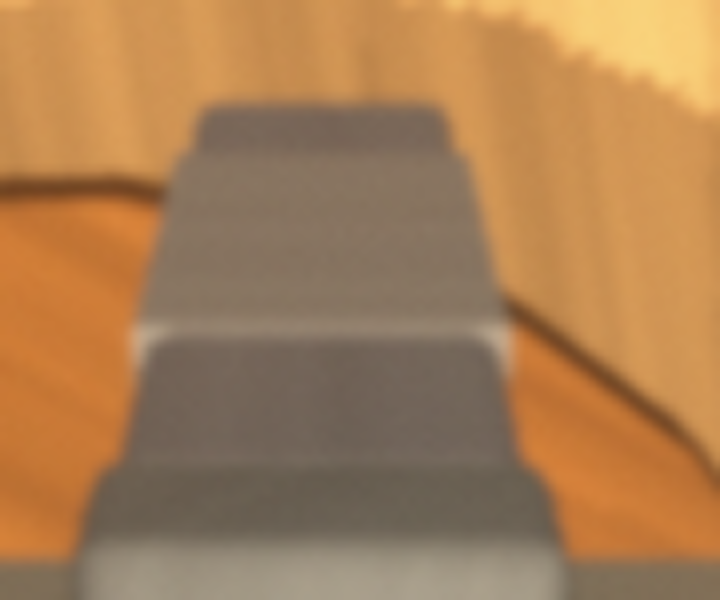

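Tin in hand: bottom edge row 254.5 and top edge row ~341 mean it is centred (offset ~0, bottom 76 mm below the TCP). Reinsert.

```bash
python3 -m creep '[{"grip":1,"delta_pos":[0.4,0,0],"rotation":[0,0,0]},{"grip":1,"delta_pos":[0.7,-0.01,0],"rotation":[0,0,0]},{"grip":1,"delta_pos":[0.956,-0.016,0.2],"rotation":[0,0,0]},{"grip":1,"delta_pos":[0.956,-0.016,0.45],"rotation":[0,0,0]},{"grip":1,"delta_pos":[0.956,-0.016,0.5],"rotation":[0,0,0]}]' >/dev/null
python3 -m creep '[{"grip":1,"delta_pos":[0,0,0],"rotation":[0,0,0]},{"grip":1,"delta_pos":[0,0,0],"rotation":[0,0,0]},{"grip":1,"delta_pos":[0,0,0],"rotation":[0,0,0]}]'>/dev/null
python3 go.py .4902 -.2882 .086 -100.2
```

```text
clock 37.5 pos [ 0.4921 -0.2877  0.1497] rpy [-1.7989e+02 -2.0000e-02 -1.0019e+02] F [ 0.1  1.6 -0.8] open 0.0261
shift/0.1 [0.008 0.019 0.637] rot/(pi/2) [-0.001 -0.     0.   ]
```

```bash
python3 -m creep '[{"grip":1,"delta_pos":[0.003,0.012,0.07],"rotation":[0,0,0]},{"grip":1,"delta_pos":[0.003,0.012,0.13],"rotation":[0,0,0]},{"grip":1,"delta_pos":[0.003,0.012,0.2],"rotation":[0,0,0]},{"grip":1,"delta_pos":[0.003,0.012,0.26],"rotation":[0,0,0]},{"grip":1,"delta_pos":[0.003,0.012,0.32],"rotation":[0,0,0]}]'
python3 go.py .4902 -.2882 .086 -100.2
```

```text
clock: 38.0
tool_pos: [0.4897, -0.2882, 0.1156]
orientation: [180.0, -0.0, -100.3]
force: [0.1, -0.0, -0.4]
opening: 0.0255
gripper_force: 30.0
clock 38.0 pos [ 0.4897 -0.2882  0.1156] rpy [ 179.97   -0.   -100.28] F [ 0.1 -0.  -0.4] open 0.0255
shift/0.1 [-0.001 -0.006  0.296] rot/(pi/2) [ 0.    -0.    -0.001]
```

Bottom is ~1 cm inside with no force. Continue down.

```bash
python3 -m creep '[{"grip":1,"delta_pos":[0,0,0.07],"rotation":[0,0,0]},{"grip":1,"delta_pos":[0,0,0.14],"rotation":[0,0,0]},{"grip":1,"delta_pos":[0,0,0.21],"rotation":[0,0,0]},{"grip":1,"delta_pos":[0,0,0.27],"rotation":[0,0,0]},{"grip":1,"delta_pos":[0,0,0.28],"rotation":[0,0,0]}]'
python3 -m creep '[{"grip":0.8,"delta_pos":[0,0,0],"rotation":[0,0,0]},{"grip":0.45,"delta_pos":[0,0,0],"rotation":[0,0,0]},{"grip":0.4,"delta_pos":[0,0,0],"rotation":[0,0,0]},{"grip":0.4,"delta_pos":[0,0,0],"rotation":[0,0,0]}]'
python3 -m creep '[{"grip":0.4,"delta_pos":[0,0,-0.2],"rotation":[0,0,0]},{"grip":0.4,"delta_pos":[0,0,-0.5],"rotation":[0,0,0]},{"grip":0.4,"delta_pos":[0,0,-1],"rotation":[0,0,0]},{"grip":0.4,"delta_pos":[0,0,-1],"rotation":[0,0,0]}]' >/dev/null
python3 -m creep '[{"grip":0.1,"delta_pos":[-0.3,0,-0.4],"rotation":[0,0,0]},{"grip":0.1,"delta_pos":[-0.7,0,-0.6],"rotation":[0,0,0]},{"grip":0.1,"delta_pos":[-1,0,-0.6],"rotation":[0,0,0]},{"grip":0.1,"delta_pos":[-1,0,-0.6],"rotation":[0,0,0]}]' >/dev/null
python3 -m creep '[{"grip":0,"delta_pos":[-0.4,0,0],"rotation":[0,0,-0.317]},{"grip":0,"delta_pos":[-0.8,0,0],"rotation":[0,0,-0.317]},{"grip":0,"delta_pos":[-1,0,0],"rotation":[0,0,-0.317]},{"grip":0,"delta_pos":[-1,0,0],"rotation":[0,0,-0.317]},{"grip":0,"delta_pos":[-1,0,0],"rotation":[0,0,-0.317]}]' >/dev/null
python3 go.py .4538 .4346 .2 -71.5
```

```text
clock: 38.5
tool_pos: [0.4898, -0.2907, 0.0928]
orientation: [-179.9, -0.3, -100.1]
force: [-15.3, -1.9, 46.1]
opening: 0.0259
gripper_force: 30.0
clock: 38.9
tool_pos: [0.4899, -0.2881, 0.0881]
orientation: [180.0, 0.0, -100.3]
force: [0.3, 0.0, -0.2]
opening: 0.0445
gripper_force: 0.0
clock 40.2 pos [ 0.5256 -0.0909  0.2476] rpy [ 1.7995e+02  1.0000e-02 -7.1630e+01] F [0.7 0.4 0.2] open 0.0876
shift/0.1 [-5.213 -0.975  0.476] rot/(pi/2) [ 0.001  0.    -0.001]
```

```bash
python3 -m creep '[{"grip":0,"delta_pos":[-0.4,0,0],"rotation":[0,0,0]},{"grip":0,"delta_pos":[-0.95,-0.2,0],"rotation":[0,0,0]},{"grip":0,"delta_pos":[-0.95,-0.2,0],"rotation":[0,0,0]}]' >/dev/null
python3 -m creep '[{"grip":0,"delta_pos":[-0.4,0,0],"rotation":[0,0,0]},{"grip":0,"delta_pos":[-0.95,-0.2,0],"rotation":[0,0,0]},{"grip":0,"delta_pos":[-0.95,-0.2,0],"rotation":[0,0,0]}]' >/dev/null
python3 - <<'E'
from det import *
print("tins");s=det(.12,325,205,405,285)
print("boxes");det(.06,60,150,200,280,100,2500)
c=ctrl.snapshot("scene");a=s["color"][210:280,325:405];b=c["color"][105:165,175:255]
f=lambda i,h:cv2.resize(i[:,:,::-1],(400,h),interpolation=cv2.INTER_CUBIC)
cv2.imwrite("pics/r3.png",np.hstack([f(a,350),f(b,350)]))
E
python3 go.py .4538 .4346 .2 -71.5
```

```text
tins
[ 0.3974 -0.3591] [24. 63. 24. 63.] 80.0
[ 0.4126 -0.2748] [24. 63. 24. 63.] 79.1
[ 0.4755 -0.3739] [24. 64. 24. 64.] 79.9
[ 0.4916 -0.2888] [24. 63. 24. 63.] 80.6
boxes
[0.3865 0.3703] [17. 84. 17. 84.] 29.6
[0.48   0.4373] [118.  68. 118.  68.] 109.2
[0.5909 0.2789] [51. 78. 51. 78.] 60.4
clock 41.0 pos [0.504  0.1015 0.2479] rpy [ 1.7995e+02 -2.0000e-02 -7.1750e+01] F [-0.2  0.1  0.3] open 0.0876
shift/0.1 [-3.321 -0.567  0.477] rot/(pi/2) [ 0.001 -0.    -0.003]
```

View pics/r3.png

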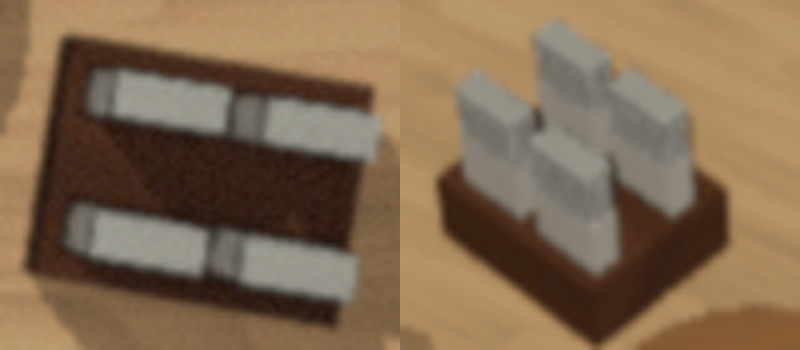

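All four tins stand upright and level in the slots, with centres within 1–2 mm of the slot centres. The large tin was knocked and is now at (0.480, 0.437), 109.2°. Go there.

```bash
python3 -m creep '[{"grip":0,"delta_pos":[-0.4,0,0],"rotation":[0,0,-0.008]},{"grip":0,"delta_pos":[-0.95,-0.25,0],"rotation":[0,0,-0.008]},{"grip":0,"delta_pos":[-0.95,-0.25,0],"rotation":[0,0,-0.008]}]' >/dev/null
python3 -m creep '[{"grip":0,"delta_pos":[-0.4,0,0],"rotation":[0,0,0]},{"grip":0,"delta_pos":[-0.95,-0.25,0],"rotation":[0,0,0]},{"grip":0,"delta_pos":[-0.95,-0.25,0],"rotation":[0,0,0]}]' >/dev/null
python3 -m creep '[{"grip":0,"delta_pos":[-0.4,0,0],"rotation":[0,0,0]},{"grip":0,"delta_pos":[-0.95,-0.25,0.3],"rotation":[0,0,0]},{"grip":0,"delta_pos":[-0.95,-0.25,0.5],"rotation":[0,0,0]},{"grip":0,"delta_pos":[-0.95,-0.25,0.5],"rotation":[0,0,0]}]' >/dev/null
python3 go.py .480 .4373 .13 -70.8
```

```text
clock 42.0 pos [0.4827 0.3946 0.1934] rpy [179.63  -0.2  -71.08] F [-0.4 -1.4 -0.4] open 0.0878
shift/0.1 [-0.415 -0.117  0.632] rot/(pi/2) [ 0.004 -0.002 -0.003]
```

```bash
python3 -m creep '[{"grip":0,"delta_pos":[-0.4,-0.1,0.3],"rotation":[0,0,0]},{"grip":0,"delta_pos":[-0.4,-0.1,0.6],"rotation":[0,0,0]},{"grip":0,"delta_pos":[-0.4,-0.1,0.6],"rotation":[0,0,0]},{"grip":0,"delta_pos":[-0.4,-0.1,0.6],"rotation":[0,0,0]},{"grip":0,"delta_pos":[-0.4,-0.1,0.6],"rotation":[0,0,0]}]' >/dev/null
python3 go.py .480 .4373 .038 -70.8
python3 - <<'E'
from h import *
s=ctrl.snapshot("wrist"); 
a=np.radians(109.2);l=np.array([np.cos(a),np.sin(a)]);n=np.array([-l[1],l[0]]);c=np.array([.480,.4373])
pts=np.array([proj(s,[*(c+i*.034*n+j*.06*l),.06]) for i,j in((-1,-1),(1,-1),(1,1),(-1,1))]).astype(int)
im=s["color"][:,:,::-1].copy();cv2.polylines(im,[pts],True,(0,255,0),1);cv2.imwrite("pics/w7.png",im)
E
```

```text
clock 42.5 pos [0.4812 0.4362 0.1407] rpy [-1.7986e+02  6.0000e-02 -7.1080e+01] F [-0.2  0.3  1. ] open 0.0878
shift/0.1 [-0.013  0.01   1.027] rot/(pi/2) [-0.002  0.001 -0.003]
```

View pics/w7.png

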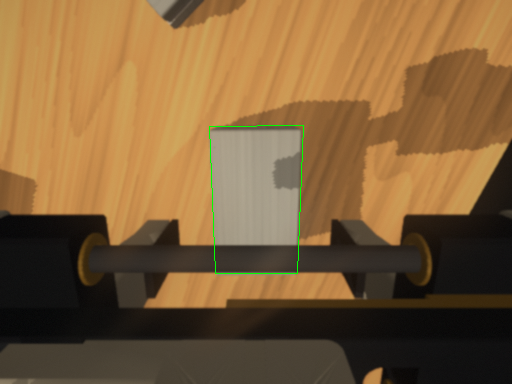

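The large tin's top (212–302 across, front edge row 127) coincides with the prediction and lies midway between the fingers. Descend and grip.

```bash
python3 -m creep '[{"grip":0,"delta_pos":[-0.01,0.01,0.3],"rotation":[0,0,-0.003]},{"grip":0,"delta_pos":[-0.01,0.01,0.5],"rotation":[0,0,-0.003]},{"grip":0,"delta_pos":[-0.01,0.01,0.75],"rotation":[0,0,-0.003]},{"grip":0,"delta_pos":[-0.01,0.01,1],"rotation":[0,0,-0.003]},{"grip":0,"delta_pos":[-0.01,0.01,1],"rotation":[0,0,-0.003]}]'
python3 -m creep '[{"grip":0,"delta_pos":[0,0,0.01],"rotation":[0,0,0]},{"grip":0.1,"delta_pos":[0,0,0.01],"rotation":[0,0,0]},{"grip":0.2,"delta_pos":[0,0,0.01],"rotation":[0,0,0]},{"grip":0.3,"delta_pos":[0,0,0.01],"rotation":[0,0,0]},{"grip":0.5,"delta_pos":[0,0,0.01],"rotation":[0,0,0]}]'>/dev/null
python3 -m creep '[{"grip":1,"delta_pos":[0,0,0],"rotation":[0,0,0]},{"grip":1,"delta_pos":[0,0,0],"rotation":[0,0,0]},{"grip":1,"delta_pos":[0,0,0],"rotation":[0,0,0]},{"grip":1,"delta_pos":[0,0,0],"rotation":[0,0,0]}]'
python3 -m creep '[{"grip":1,"delta_pos":[0,0,-0.2],"rotation":[0,0,0]},{"grip":1,"delta_pos":[0,0,-0.5],"rotation":[0,0,0]},{"grip":1,"delta_pos":[0,0,-0.9],"rotation":[0,0,0]},{"grip":1,"delta_pos":[0,0,-0.9],"rotation":[0,0,0]}]'
python3 go.py .5672 -.079 .12 -90
```

```text
clock: 43.0
tool_pos: [0.4779, 0.4356, 0.0367]
orientation: [179.8, -0.1, -70.8]
force: [-0.2, -0.9, 0.1]
opening: 0.0874
gripper_force: 0.0
clock: 43.9
tool_pos: [0.4792, 0.438, 0.0387]
orientation: [-179.9, 0.1, -70.7]
force: [0.1, 0.5, 6.1]
opening: 0.0677
gripper_force: 30.0
clock: 44.3
tool_pos: [0.4806, 0.4396, 0.1331]
orientation: [-179.6, 0.3, -70.7]
force: [0.8, 0.7, -0.8]
opening: 0.0678
gripper_force: 30.0
clock 44.3 pos [0.4806 0.4396 0.1331] rpy [-179.57    0.26  -70.69] F [ 0.8  0.7 -0.8] open 0.0678
shift/0.1 [5.181 0.898 0.102] rot/(pi/2) [-0.004  0.004  0.215]
```

```bash
python3 -m creep '[{"grip":1,"delta_pos":[0.3,0.05,0],"rotation":[0,0,0.08]},{"grip":1,"delta_pos":[0.6,0.1,0],"rotation":[0,0,0.16]},{"grip":1,"delta_pos":[0.9,0.16,0],"rotation":[0,0,0.215]},{"grip":1,"delta_pos":[0.9,0.16,0],"rotation":[0,0,0.215]},{"grip":1,"delta_pos":[0.9,0.16,0],"rotation":[0,0,0.215]}]'>/dev/null
python3 go.py .5672 -.079 .12 -90
```

```text
clock 44.8 pos [0.4931 0.3461 0.127 ] rpy [ 1.7997e+02 -2.0000e-02 -9.0150e+01] F [-0.1  0.3 -3.2] open 0.0679
shift/0.1 [ 4.249 -0.753  0.071] rot/(pi/2) [ 0.    -0.    -0.002]
```

```bash
python3 -m creep '[{"grip":1,"delta_pos":[0.4,-0.07,0],"rotation":[0,0,0]},{"grip":1,"delta_pos":[0.85,-0.15,0],"rotation":[0,0,0]},{"grip":1,"delta_pos":[0.85,-0.15,0],"rotation":[0,0,0]}]'>/dev/null
python3 -m creep '[{"grip":1,"delta_pos":[0.4,-0.07,0],"rotation":[0,0,0]},{"grip":1,"delta_pos":[0.85,-0.15,0],"rotation":[0,0,0]},{"grip":1,"delta_pos":[0.85,-0.15,0],"rotation":[0,0,0]}]'>/dev/null
python3 -m creep '[{"grip":1,"delta_pos":[0.4,-0.07,0],"rotation":[0,0,0]},{"grip":1,"delta_pos":[0.85,-0.15,0],"rotation":[0,0,0]},{"grip":1,"delta_pos":[0.85,-0.15,0],"rotation":[0,0,0]}]'>/dev/null
python3 -m creep '[{"grip":1,"delta_pos":[0.4,-0.07,0],"rotation":[0,0,0]},{"grip":1,"delta_pos":[0.85,-0.15,0],"rotation":[0,0,0]},{"grip":1,"delta_pos":[0.85,-0.15,0],"rotation":[0,0,0]}]'>/dev/null
python3 -m creep '[{"grip":1,"delta_pos":[0.4,-0.07,0],"rotation":[0,0,0]},{"grip":1,"delta_pos":[0.85,-0.15,0],"rotation":[0,0,0]},{"grip":1,"delta_pos":[0.85,-0.15,0],"rotation":[0,0,0]},{"grip":1,"delta_pos":[0.85,-0.15,0],"rotation":[0,0,0]},{"grip":1,"delta_pos":[0.85,-0.15,0],"rotation":[0,0,0]}]'>/dev/null
python3 go.py .5672 -.079 .069 -90
```

```text
clock 46.5 pos [ 0.5676 -0.0772  0.1271] rpy [ 1.7999e+02  1.0000e-02 -9.0060e+01] F [ 0.4 -0.1 -2.3] open 0.0681
shift/0.1 [0.018 0.004 0.581] rot/(pi/2) [ 0.     0.    -0.001]
```

```bash
python3 -m creep '[{"grip":1,"delta_pos":[0.015,0.004,0.15],"rotation":[0,0,0]},{"grip":1,"delta_pos":[0.015,0.004,0.3],"rotation":[0,0,0]},{"grip":1,"delta_pos":[0.015,0.004,0.42],"rotation":[0,0,0]},{"grip":1,"delta_pos":[0.015,0.004,0.5],"rotation":[0,0,0]},{"grip":1,"delta_pos":[0.015,0.004,0.5],"rotation":[0,0,0]}]'>/dev/null
python3 -m creep '[{"grip":1,"delta_pos":[0,0,0.04],"rotation":[0,0,0]},{"grip":1,"delta_pos":[0,0,0.07],"rotation":[0,0,0]},{"grip":1,"delta_pos":[0,0,0.07],"rotation":[0,0,0]}]'
python3 -m creep '[{"grip":0.1,"delta_pos":[0,0,0],"rotation":[0,0,0]},{"grip":0,"delta_pos":[0,0,0],"rotation":[0,0,0]},{"grip":0,"delta_pos":[0,0,0],"rotation":[0,0,0]},{"grip":0,"delta_pos":[0,0,0],"rotation":[0,0,0]},{"grip":0,"delta_pos":[0,0,0],"rotation":[0,0,0]}]'
python3 go.py .5672 -.079 .2 -90
```

```text
clock: 47.3
tool_pos: [0.5669, -0.0796, 0.0703]
orientation: [180.0, 0.0, -90.1]
force: [-0.5, 0.2, -3.5]
opening: 0.0679
gripper_force: 30.0
clock: 47.8
tool_pos: [0.5671, -0.0797, 0.0705]
orientation: [-180.0, 0.0, -90.1]
force: [-0.2, -0.0, 0.8]
opening: 0.0872
gripper_force: 0.0
clock 47.8 pos [ 0.5671 -0.0797  0.0705] rpy [-179.98    0.    -90.11] F [-0.2 -0.   0.8] open 0.0872
shift/0.1 [-7.000e-03 -1.000e-03 -1.295e+00] rot/(pi/2) [-0.     0.    -0.001]
```

```bash
python3 -m creep '[{"grip":0,"delta_pos":[0,0,-0.2],"rotation":[0,0,0]},{"grip":0,"delta_pos":[0,0,-0.5],"rotation":[0,0,0]},{"grip":0,"delta_pos":[0,0,-0.9],"rotation":[0,0,0]},{"grip":0,"delta_pos":[0,0,-0.9],"rotation":[0,0,0]}]'>/dev/null
python3 -m creep '[{"grip":0,"delta_pos":[-0.4,0,0],"rotation":[0,0,0]},{"grip":0,"delta_pos":[-0.9,0,0],"rotation":[0,0,0]},{"grip":0,"delta_pos":[-0.9,0,0],"rotation":[0,0,0]}]'>/dev/null
python3 -m creep '[{"grip":0,"delta_pos":[-0.4,0,0],"rotation":[0,0,0]},{"grip":0,"delta_pos":[-0.9,0,0],"rotation":[0,0,0]},{"grip":0,"delta_pos":[-0.9,0,0],"rotation":[0,0,0]}]'>/dev/null
python3 - <<'E'
from det import *
print("large");det(.09,225,150,345,260,100,2500)
print("small");det(.042,60,150,200,280,100,2500)
E
python3 go.py .5912 .279 .15 -119.7
```

```text
large
[ 0.5681 -0.0799] [119.  64. 118.  64.] 89.4
small
[0.5062 0.3451] [17. 98. 17. 98.] 25.6
[0.5997 0.2966] [51. 46. 51. 46.] 150.0
clock 48.9 pos [0.5672 0.1015 0.1601] rpy [179.99  -0.   -89.97] F [-0.3  0.4  0.5] open 0.0876
shift/0.1 [-1.774 -0.241  0.101] rot/(pi/2) [ 0.   -0.    0.33]
```

```bash
python3 -m creep '[{"grip":0,"delta_pos":[-0.4,-0.05,0],"rotation":[0,0,0.09]},{"grip":0,"delta_pos":[-0.9,-0.12,0],"rotation":[0,0,0.18]},{"grip":0,"delta_pos":[-0.9,-0.12,0],"rotation":[0,0,0.27]},{"grip":0,"delta_pos":[-0.9,-0.12,0],"rotation":[0,0,0.33]},{"grip":0,"delta_pos":[-0.9,-0.12,0],"rotation":[0,0,0.33]}]'>/dev/null
python3 go.py .5915 .2797 .13 -119.7
```

```text
clock 49.4 pos [0.5795 0.1895 0.1601] rpy [ 1.7998e+02 -3.0000e-02 -1.1991e+02] F [ 0.6 -0.2  0.1] open 0.0878
shift/0.1 [-0.841  0.346  0.3  ] rot/(pi/2) [ 0.    -0.    -0.002]
```

```bash
python3 -m creep '[{"grip":0,"delta_pos":[-0.4,0.16,0],"rotation":[0,0,0]},{"grip":0,"delta_pos":[-0.841,0.346,0.1],"rotation":[0,0,0]},{"grip":0,"delta_pos":[-0.841,0.346,0.3],"rotation":[0,0,0]},{"grip":0,"delta_pos":[-0.841,0.346,0.3],"rotation":[0,0,0]},{"grip":0,"delta_pos":[-0.841,0.346,0.3],"rotation":[0,0,0]}]'>/dev/null
python3 go.py .5915 .2797 .028 -119.7
python3 - <<'E'
from h import *
s=ctrl.snapshot("wrist"); 
a=np.radians(60.3);l=np.array([np.cos(a),np.sin(a)]);n=np.array([-l[1],l[0]]);c=np.array([.5915,.2797])
pts=np.array([proj(s,[*(c+i*.026*n+j*.04*l),.042]) for i,j in((-1,-1),(1,-1),(1,1),(-1,1))]).astype(int)
im=s["color"][:,:,::-1].copy();cv2.polylines(im,[pts],True,(0,255,0),1);cv2.imwrite("pics/w8.png",im)
E
```

```text
clock 49.9 pos [0.5912 0.2792 0.1302] rpy [ 1.7998e+02 -9.0000e-02 -1.1976e+02] F [0.4 0.5 0.6] open 0.0877
shift/0.1 [-0.008 -0.     1.022] rot/(pi/2) [ 0.    -0.001 -0.001]
```

View pics/w8.png

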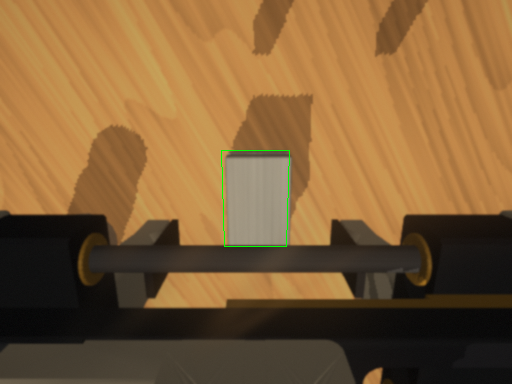

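The small tin's top (225–289 across, front edge row ~152) sits as predicted, midway between the fingers. Descend and grip.

```bash
python3 -m creep '[{"grip":0,"delta_pos":[-0.01,0,0.3],"rotation":[0,0,0]},{"grip":0,"delta_pos":[-0.01,0,0.5],"rotation":[0,0,0]},{"grip":0,"delta_pos":[-0.01,0,0.75],"rotation":[0,0,0]},{"grip":0,"delta_pos":[-0.01,0,1],"rotation":[0,0,0]},{"grip":0.1,"delta_pos":[-0.01,0,1],"rotation":[0,0,0]}]'
python3 -m creep '[{"grip":0.2,"delta_pos":[0,0,0],"rotation":[0,0,0]},{"grip":0.3,"delta_pos":[0,0,0],"rotation":[0,0,0]},{"grip":0.4,"delta_pos":[0,0,0],"rotation":[0,0,0]},{"grip":0.6,"delta_pos":[0,0,0],"rotation":[0,0,0]},{"grip":1,"delta_pos":[0,0,0],"rotation":[0,0,0]}]'>/dev/null
python3 -m creep '[{"grip":1,"delta_pos":[0,0,0],"rotation":[0,0,0]},{"grip":1,"delta_pos":[0,0,0],"rotation":[0,0,0]},{"grip":1,"delta_pos":[0,0,0],"rotation":[0,0,0]}]'
python3 -m creep '[{"grip":1,"delta_pos":[0,0,-0.3],"rotation":[0,0,0]},{"grip":1,"delta_pos":[0,0,-0.6],"rotation":[0,0,0]},{"grip":1,"delta_pos":[0,0,-1],"rotation":[0,0,0]},{"grip":1,"delta_pos":[0,0,-1],"rotation":[0,0,0]}]'>/dev/null
python3 -m creep '[{"grip":1,"delta_pos":[0,0,-0.3],"rotation":[0,0,-0.09]},{"grip":1,"delta_pos":[0,0,-0.5],"rotation":[0,0,-0.18]},{"grip":1,"delta_pos":[0,0,-0.5],"rotation":[0,0,-0.27]},{"grip":1,"delta_pos":[0,0,-0.5],"rotation":[0,0,-0.33]},{"grip":1,"delta_pos":[0,0,-0.5],"rotation":[0,0,-0.33]}]'>/dev/null
python3 go.py .568 -.08 .17 -90.3
```

```text
clock: 50.45
tool_pos: [0.5906, 0.2792, 0.0284]
orientation: [179.9, -0.2, -119.9]
force: [-0.1, -0.3, 0.4]
opening: 0.0834
gripper_force: 0.0
clock: 51.25
tool_pos: [0.5921, 0.282, 0.0317]
orientation: [-180.0, 0.1, -119.8]
force: [-2.5, -0.0, 6.4]
opening: 0.052
gripper_force: 30.0
clock 52.1 pos [0.5914 0.2813 0.1801] rpy [179.97  -0.   -90.03] F [ 0.2  0.2 -1.9] open 0.0518
shift/0.1 [3.613 0.232 0.101] rot/(pi/2) [ 0.    -0.     0.003]
```

```bash
python3 -m creep '[{"grip":1,"delta_pos":[0.4,0.03,0],"rotation":[0,0,0.003]},{"grip":1,"delta_pos":[0.9,0.06,0],"rotation":[0,0,0.003]},{"grip":1,"delta_pos":[0.9,0.06,0],"rotation":[0,0,0.003]}]'>/dev/null
python3 -m creep '[{"grip":1,"delta_pos":[0.4,0.03,0],"rotation":[0,0,0]},{"grip":1,"delta_pos":[0.9,0.06,0],"rotation":[0,0,0]},{"grip":1,"delta_pos":[0.9,0.06,0],"rotation":[0,0,0]}]'>/dev/null
python3 -m creep '[{"grip":1,"delta_pos":[0.4,0.03,0],"rotation":[0,0,0]},{"grip":1,"delta_pos":[0.9,0.06,0],"rotation":[0,0,0]},{"grip":1,"delta_pos":[0.9,0.06,0],"rotation":[0,0,0]}]'>/dev/null
python3 -m creep '[{"grip":1,"delta_pos":[0.4,0.03,0],"rotation":[0,0,0]},{"grip":1,"delta_pos":[0.9,0.05,0],"rotation":[0,0,0]},{"grip":1,"delta_pos":[0.9,0.05,0.2],"rotation":[0,0,0]},{"grip":1,"delta_pos":[0.9,0.05,0.3],"rotation":[0,0,0]},{"grip":1,"delta_pos":[0.9,0.05,0.3],"rotation":[0,0,0]}]'>/dev/null
python3 -m creep '[{"grip":1,"delta_pos":[0,0,0],"rotation":[0,0,0]},{"grip":1,"delta_pos":[0,0,0],"rotation":[0,0,0]}]'>/dev/null
python3 go.py .568 -.0785 .1225 -90.3
```

```text
clock 53.8 pos [ 0.5675 -0.0775  0.151 ] rpy [-179.95   -0.    -90.31] F [-0.1 -0.1 -0.6] open 0.0517
shift/0.1 [ 0.01  -0.005  0.285] rot/(pi/2) [-0.001 -0.    -0.   ]
```

```bash
python3 -m creep '[{"grip":1,"delta_pos":[0.01,-0.005,0.1],"rotation":[0,0,0]},{"grip":1,"delta_pos":[0.01,-0.005,0.18],"rotation":[0,0,0]},{"grip":1,"delta_pos":[0.01,-0.005,0.25],"rotation":[0,0,0]},{"grip":1,"delta_pos":[0.01,-0.005,0.28],"rotation":[0,0,0]},{"grip":1,"delta_pos":[0.01,-0.005,0.28],"rotation":[0,0,0]}]'
python3 -m creep '[{"grip":1,"delta_pos":[0,0,0],"rotation":[0,0,0]},{"grip":0.3,"delta_pos":[0,0,0],"rotation":[0,0,0]},{"grip":0.2,"delta_pos":[0,0,0],"rotation":[0,0,0]},{"grip":0.1,"delta_pos":[0,0,0],"rotation":[0,0,0]},{"grip":0.1,"delta_pos":[0,0,0],"rotation":[0,0,0]}]'
python3 -m creep '[{"grip":0.1,"delta_pos":[0,0,-0.2],"rotation":[0,0,0]},{"grip":0.1,"delta_pos":[0,0,-0.5],"rotation":[0,0,0]},{"grip":0.1,"delta_pos":[0,0,-0.9],"rotation":[0,0,0]},{"grip":0.1,"delta_pos":[0,0,-0.9],"rotation":[0,0,0]}]'>/dev/null
python3 -m creep '[{"grip":0.1,"delta_pos":[-0.4,0,0],"rotation":[0,0,0]},{"grip":0.1,"delta_pos":[-0.9,0,0],"rotation":[0,0,0]},{"grip":0.1,"delta_pos":[-0.9,0,0],"rotation":[0,0,0]}]'>/dev/null
python3 -m creep '[{"grip":0.1,"delta_pos":[-0.4,0,0],"rotation":[0,0,0]},{"grip":0.1,"delta_pos":[-0.9,0,0],"rotation":[0,0,0]},{"grip":0.1,"delta_pos":[-0.9,0,0],"rotation":[0,0,0]},{"grip":0.1,"delta_pos":[-0.9,0,0],"rotation":[0,0,0]}]'>/dev/null
python3 - <<'E'
from det import *
s=det(.132,225,150,345,260,100,2500);det(.12,325,205,405,285)
a=s["color"][150:285,225:405]
cv2.imwrite("pics/f.png",cv2.resize(a[:,:,::-1],None,fx=4.4,fy=4.4,interpolation=cv2.INTER_CUBIC))
E
```

```text
clock: 54.25
tool_pos: [0.5672, -0.0795, 0.122]
orientation: [180.0, -0.0, -90.4]
force: [-0.1, -0.1, -2.4]
opening: 0.0511
gripper_force: 30.0
clock: 54.75
tool_pos: [0.5675, -0.0795, 0.1225]
orientation: [-180.0, 0.0, -90.4]
force: [-0.2, 1.0, -0.4]
opening: 0.0764
gripper_force: 0.0
[ 0.5665 -0.0774] [115.  62. 115.  62.] 89.4
[ 0.3976 -0.3589] [24. 63. 24. 63.] 80.0
[ 0.413  -0.2748] [24. 63. 24. 63.] 80.0
[ 0.4758 -0.374 ] [24. 64. 24. 64.] 79.9
[ 0.4919 -0.2888] [24. 63. 24. 63.] 79.9
```

View pics/f.png

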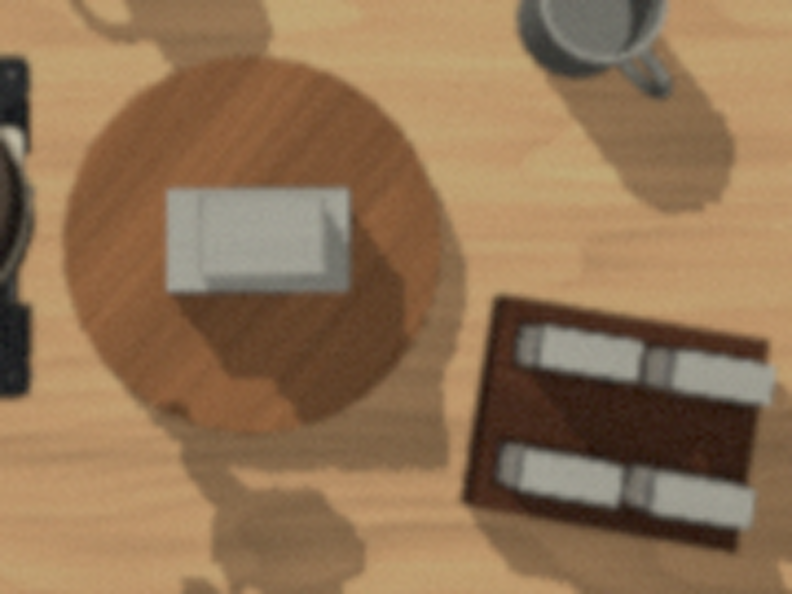

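The small tin's top is at ~(201–324,192–273) on the large one's at (167–350,188–293). Check the numbers.

Run:
```python
from m import *
s=ctrl.snapshot("top")
print(rect(s,[(201,193),(323,191),(324,272),(203,275)],4.4,225,150,.132))
print(rect(s,[(167,188),(350,187),(350,292),(167,294)],4.4,225,150,.09))
print(w(s,*((np.array([253,245])+.5)/4.4-.5+[225,150]),.03))
o=ctrl.get_obs();print(o["clock"],o["force"])
```

```text
(array([ 0.5706, -0.0798]), array([78., 52., 77., 52.]), np.float64(90.5))
(array([ 0.5675, -0.0795]), array([120.,  69., 120.,  70.]), np.float64(89.8))
[ 0.56650668 -0.07917395  0.03      ]
56.0 [ 0.13970444 -0.54525524 -0.24419192]
```

Both tins are centred within about 3 mm and parallel within 1°. Hand in.

```bash
python3 -c "
from plant import ctrl
print(ctrl.close_job())"
```

```text
the job is handed in; nothing more can be done
None
```

The job is handed in at about 56 s, though no verdict came back: all four slim tins measured upright in their rack slots (one had jammed at about 34° and was regripped and reinserted), and the small tin sits on the large one at the disc's middle, about 3 mm off centre and parallel within 1°.

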